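# Load the bench shaker with round-bottomed flasks

### The job

Press the release key at the front of the bench shaker so that its clear hood springs open to its stop. Then gently set every round-bottomed flask from the rack upright in a wire ring support of its own on the shaker, so that it sits level and centred, and close each one with a stopper pushed fully home in its neck. Leave the hood standing open, and leave the other things on the bench where they are.

Things in the scene. Friction and masses are not known exactly. Their poses are not given: they have to be found in the camera images.
- flask0: round-bottomed glass flask, one of three or four alike (an absent one reads None), 120 to 195 g; bulb 72 mm across with a wide open neck 42 mm outside, 35 mm bore; origin at the centre of the bulb, z up the neck: underside at z -36 mm, neck straight from +30 to the rim at +66 mm. At the start it stands upright in one of the four 46 mm holes (88 mm apart in a square) of a white rack board 18 mm thick.
- flask1: as flask0
- flask2: as flask0
- flask3: as flask0
- stopper0: loose pale plastic stopper, 35 g, 42 mm tall, stands on its narrow end; one of four alike. Origin at the centre of its underside, z up: plug tapering from 28 mm at z 0 to 32 mm at z 18, then a flange 40 mm across and 4 mm thick, then a round grip 22 mm across from z 22 to 42 mm. Any stopper fits any flask; fully home, its flange lies on the rim (its origin 48 mm above the bulb's centre).
- stopper1: as stopper0
- stopper2: as stopper0
- stopper3: as stopper0
- ring0 (a point): wire ring support on the shaker's platform (four in a 92 mm square, 53 mm clear bore, 7 mm round bar, standing 26 mm above the platform): the point where the centre of a flask's bulb lies when it is seated in this ring. The ring's top edge is 22 mm below this point; the platform is at 85 mm above the bench, this point about 133 mm.
- ring1 (a point): the same for another ring
- ring2 (a point): the same for another ring
- ring3 (a point): the same for another ring
- hood (a joint): clear box-shaped hood of the shaker, 240 x 250 x 155 mm, hinged along its rear lower edge (away from the robot): 0 is shut and held by the catch, 1.75 rad is open at its stop, standing up behind the rings (its wall about 75 mm behind the centres of the rear rings). A spring lifts it in about 2 s once freed.
- release (a joint): spring-loaded black release key, a rocking paddle at the middle of the shaker's front apron (apron 56 mm above the bench, shaker 280 mm wide): 0 at rest; pressing the paddle down turns it, the catch lets go at about 0.1 rad (paddle 5 mm down, about 4.5 N) and the key stops at 0.15 rad (7.5 mm, about 5.5 N). It springs back when let go.
- release_top (a point): centre of the top of the key's paddle (44 mm wide, 40 mm deep), about 74 mm above the bench, 65 mm in front of the hood. Its x axis points level to the hood and the rear of the shaker (the shaker's own x), its z axis up when at rest.
- blank: white zirconia blank, a disc 99 mm across, 18 mm thick; a bystander, leave alone
- dropper: small white dropper bottle, 34 mm across, 75 mm tall, standing behind the rack; a bystander, leave alone
- dust_brush: brush, 180 mm, lying on the bench; a bystander, leave alone
Mind the look-alikes: they are no part of the job. Leave any brown look-alike of the flask2 alone. Leave any turquoise look-alike of the flask0 alone.

How it is judged:
By the outcome, as a careful person would: the job done as asked, in the order asked, and still so for the second after the job is handed in, with the robot touching nothing.
Of flask0, flask1, flask2, flask3 only 3 to 4 are there at a start; the rules pass over those that are not, and their reading is None.
At some moment in a run one of stopper0, stopper1, stopper2, stopper3 may be knocked a few centimetres aside while the robot is not near it.
It also fails if it takes over 210 s, if anything falls off the work surface, if the arm or the gripper's body presses on something with over 40 N, if the wrist force passes 120 N, or if a joint passes its speed limit or range.

### The arm

A 6-joint arm with a two-finger parallel gripper is mounted at the origin on the work surface. World frame = base frame: x ahead of the robot, y to its left, z up, the work surface at z = 0. Lengths are in mm, angles in rad, forces in N, time in s.
With the tool pointing down it reaches from about 350 to 875 mm from the base axis. Payload 4.2 kg.
Tool frame: the origin (TCP) lies midway between the tips of the shut fingers; the grasp point (between the pads) lies 19 mm behind it; x points along the fingers, y is the direction in which the jaws open and shut, and the axes are right-handed (so a half turn about x gives the same grasp; the last joint's range is limited). The gripper opens to 85 mm and grips with 20 to 120 N. Pads are 22 mm wide; open, the fingers measure 114 mm over their backs; the gripper's body (76 mm by 85 mm) begins 54 mm behind the grasp point. The pads swing forward as they close: fully open they stand 13 mm farther back than shut.
Start: joints at [-1, 0.385, 0.008, 0, -1.194, -0.259], TCP at [191.748, -594.838, 231.312] pointing down, gripper open.
Joint ranges: [-3.14, 3.14], [-1.21, 2.06], [-1.07, 1.41], [-3.16, 2.05], [-2.99, -0.16], [-3.1, 3.1]. Speed limits (rad/s): [2.79, 2.79, 3.14, 3.14, 3.14, 3.14].

### API

Orientations are given as a unit quaternion [x, y, z, w].
In Python, from bench import readout, imaging, arm gives the robot as it stands.
- The arm moves only by the tool arm_command, never from a script. Its argument "increments" is a list of rows, each a list of 3 entries, a list of its own where there are three numbers: the turn, a rotation vector about the world's x, y, z in degrees, then the shift along the world's x, y, z in mm, then the closure, from 0 (fully open) to 1 (shut). In form: [[[ax, ay, az], [tx, ty, tz], fingers], ...]. A call has exactly 5 rows; each row is the pose to reach, as a shift and turn from the pose measured when the call began; what a row does not reach only later rows make up. A row lasts 1/10 s, in which the tool goes at most 50 mm and 8.59 degrees, less where a joint would pass 70% of its speed; a pose out of reach is approached as far as the arm can. A call with a gripper value outside its range is refused whole. The fingers move at their own pace and stop on an object; the grip force is fixed at half the most. Time passes only in rows, so rows that repeat a pose let the fingers close, or fill a call up. It gives the time, the measured TCP pose, the force and the opening at its end, in the units of the state.
- readout.read_state(): the state, without advancing time (a new reading comes with each control period).
- imaging.get_image(name): name is "side" or "top" or "wrist"; returns (picture, depth): 480x640x3 uint8, blue, green, red; 480x640 float32, mm along the optical axis (not along the pixel's ray), 0 where there is no reading.
- imaging.camera_info(name): a dict with "vfov" (degrees; the focal length in pixels is half the picture's height over the tangent of half this angle, whatever the lens; pixels are square), "cx", "cy" (the principal point, pixels), "eye" and "rotation" of the camera in the world; the wrist camera has in their place "T_tool_cam" (4x4, takes a point from camera to tool coordinates, whose origin is the TCP and whose axes are the tool frame's). Camera axes: x right, y down, z forward; pixel columns grow to the right and rows downward; lengths in mm; the calibration is good to about 2 mm. A picture is of the moment at which its call begins: read the wrist's pose just before it. camera_info takes no time and is no camera call.
- arm.job_done(): hands the job in, once; it reports no verdict.
The state is a dict: "clock": time; "joints": joint angles; "joint_vel": joint speeds; "joint_efforts": joint torques, N m; "position": TCP position; "ee_rot": TCP orientation; "contact_force": force on the tool from outside, world axes, zero at the start; "wrist_torque": the same for the moment, N m; "gripper_width": finger opening in mm.
Only numpy, scipy, OpenCV 4.12 (cv2) and the standard library are available. Lean on these libraries where they do the work, as an engineer would, in place of code of your own. Each camera call takes 0.05 s, during which the arm holds its last target. There are 200 camera calls.

## Working session

There is one attempt and no reset: what is moved stays moved. The work goes in short steps, Python scripts to look and compute and a tool call to move; the robot and the scene stay as the last step left them, time stands still between calls to the robot, and variables do not carry over. Pictures are saved under pics/ and viewed, about 12 in all and at most 16, crops included, and the job is handed in when it is done.

Besides the shell and the picture viewer there is one more tool, called after "Request:" as a command line: name --argument value ..., lists and objects as JSON in quotes. arm_command: Moves the arm, as the interface text tells. Its arguments: {"type":"object","properties":{"increments":{"type":"array","items":{"type":"array"}}},"required":["increments"]}

```bash
mkdir -p pics; ls; cat > h.py <<'E'
import numpy as np, cv2
from bench import readout, imaging, arm
from scipy.spatial.transform import Rotation as R
def grab(name):
    s=readout.read_state(); im,d=imaging.get_image(name); i=imaging.camera_info(name)
    if name=="wrist":
        T=np.eye(4);T[:3,:3]=R.from_quat(s["ee_rot"]).as_matrix();T[:3,3]=s["position"];T=T@np.array(i["T_tool_cam"])
    else:
        T=np.eye(4);T[:3,:3]=np.array(i["rotation"]);T[:3,3]=i["eye"]
    f=240/np.tan(np.radians(i["vfov"])/2)
    return dict(im=im,d=d,T=T,f=f,cx=i["cx"],cy=i["cy"])
def px(g,u,v,z=None,depth=None):
    "world point of pixel, on plane z if given, else by depth"
    r=np.array([(u-g["cx"])/g["f"],(v-g["cy"])/g["f"],1]); r=g["T"][:3,:3]@r; o=g["T"][:3,3]
    if z is not None: return o+r*(z-o[2])/r[2]
    if depth is None: depth=g["d"][int(v),int(u)]
    return o+r*depth
def cloud(g):
    v,u=np.mgrid[:480,:640]; d=g["d"]
    P=np.stack([(u-g["cx"])/g["f"]*d,(v-g["cy"])/g["f"]*d,d],-1)
    return P@g["T"][:3,:3].T+g["T"][:3,3]
def proj(g,p):
    q=g["T"][:3,:3].T@(np.array(p)-g["T"][:3,3]); return q[0]/q[2]*g["f"]+g["cx"],q[1]/q[2]*g["f"]+g["cy"]
E
python3 - <<'E'
from h import *
import pickle
for n in("top","side"):
    g=grab(n); pickle.dump(g,open(n+".pkl","wb")); cv2.imwrite(f"pics/{n}0.png",g["im"]); print(n,imaging.camera_info(n))
s=readout.read_state(); print(s); print(imaging.camera_info("wrist"))
E
```

```text
picsTraceback (most recent call last):
  File "<stdin>", line 4, in <module>
  File "h.py", line 9, in grab
    T=np.eye(4);T[:3,:3]=np.array(i["rotation"]);T[:3,3]=i["eye"]
                ~^^^^^^^
ValueError: could not broadcast input array from shape (4,) into shape (3,3)
```

```bash
sed -i 's/np.array(i\["rotation"\])/R.from_quat(i["rotation"]).as_matrix()/' h.py
python3 - <<'E'
from h import *
import pickle
for n in("top","side"):
    g=grab(n); pickle.dump(g,open(n+".pkl","wb")); cv2.imwrite(f"pics/{n}0.png",g["im"]); print(n,imaging.camera_info(n))
s=readout.read_state(); print(s); print(imaging.camera_info("wrist"))
E
```

```text
top {'vfov': 46.39178655484713, 'cx': 314.26813105726586, 'cy': 249.61664235746943, 'eye': array([ 434.50025881,   24.4052455 , 1669.46634577]), 'rotation': array([ 0.70786359, -0.70447636,  0.02952262, -0.04207872])}
side {'vfov': 55.2649597728916, 'cx': 310.1424663343793, 'cy': 239.8155664780469, 'eye': array([1220.98161304,  205.64871458,  878.78719859]), 'rotation': array([ 0.56518617,  0.7521807 , -0.26754003, -0.20787284])}
{'clock': 0.15, 'joints': array([-1.00042571e+00,  3.85371553e-01,  6.92404749e-03, -3.31114195e-04,
       -1.19401122e+00, -2.58558602e-01]), 'joint_vel': array([-0.00030713, -0.00298265,  0.00364351,  0.00202257, -0.00139158,
       -0.00082927]), 'joint_efforts': array([ 3.04579398e-04, -3.92678833e+01,  1.88580930e+01,  4.18861091e+00,
       -3.44711596e-03, -8.51238013e-06]), 'position': array([ 191.58431767, -594.44129355,  230.47489278]), 'ee_rot': array([-0.10917165,  0.698674  ,  0.11033526,  0.69839984]), 'contact_force': array([ 0.41765762, -0.41546869,  0.4608587 ]), 'wrist_torque': array([-0.00301265,  0.02398052,  0.00126235]), 'gripper_width': 85.4313107791593}
{'vfov': 65.36905867976876, 'cx': 321.99276075896796, 'cy': 243.68360448158046, 'T_tool_cam': array([[ 1.16369965e-04, -2.88491956e-01,  9.57482312e-01,
        -1.42204107e+02],
       [ 9.99998984e-01, -1.32671620e-03, -5.21280437e-04,
        -3.12459084e-01],
       [ 1.42069251e-03,  9.57481400e-01,  2.88491508e-01,
        -7.35227664e+01],
       [ 0.00000000e+00,  0.00000000e+00,  0.00000000e+00,
         1.00000000e+00]])}
```

View pics/top0.png

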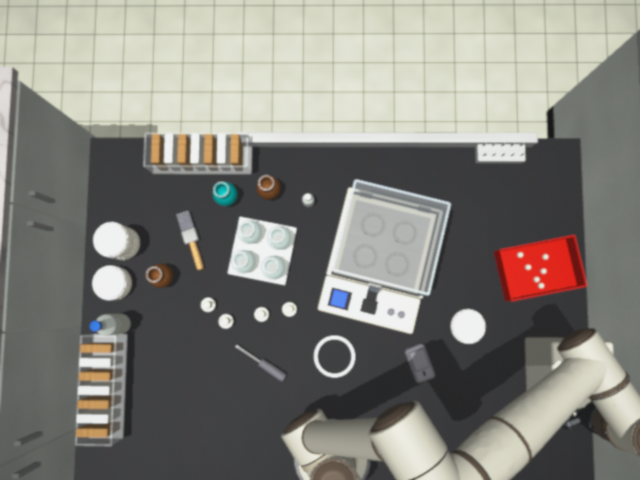

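View pics/side0.png

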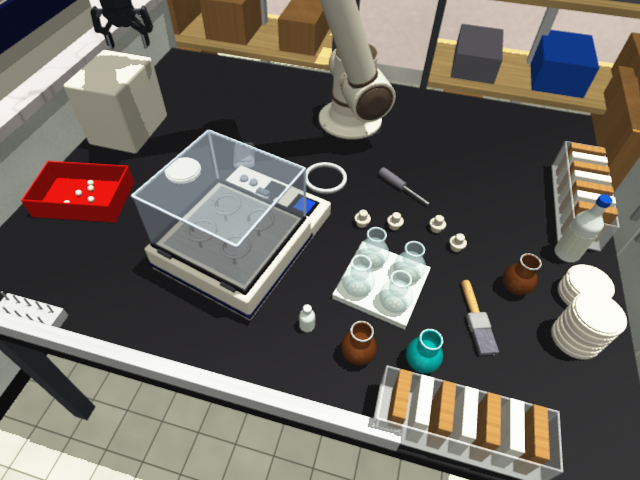

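The top view shows four clear flasks in the rack at about (248,231), (279,237), (243,263), (273,268), and four pale stoppers at (208,305), (225,321), (262,314), (289,310). The key is at (371,300) and the hood is shut. The look-alikes all stand outside the rack: turquoise at (224,194), brown at (268,187) and (159,275). I'll check with an enlarged crop.

```bash
python3 - <<'E'
from h import *
import pickle
g=pickle.load(open("top.pkl","rb"))
c=g["im"][165:345,190:455]; cv2.imwrite("pics/topcrop.png",cv2.resize(c,None,fx=3,fy=3,interpolation=cv2.INTER_CUBIC))
for u,v,z in [(208,305,42),(225,321,42),(262,314,42),(289,310,42),(371,300,74),(371,224,99),(404,233,99),(364,256,99),(397,264,99),(248,227,112),(280,235,112),(242,260,112),(272,266,112)]:
    print(u,v,px(g,u,v).round(),px(g,u,v,z).round())
s=readout.read_state(); print(R.from_quat(s["ee_rot"]).as_matrix().round(2))
E
```

```text
208 305 [437. 363.  36.] [437. 361.  42.]
225 321 [391. 310.  46.] [391. 311.  42.]
262 314 [412. 203.  49.] [412. 204.  42.]
289 310 [424. 126.  40.] [424. 126.  42.]
371 300 [ 454. -108.   75.] [ 454. -108.   74.]
371 224 [647. -95. 240.] [ 668. -107.   99.]
404 233 [ 623. -179.  245.] [ 642. -200.   99.]
364 256 [564. -77. 243.] [577. -87.  99.]
397 264 [ 544. -162.  237.] [ 554. -179.   99.]
248 227 [660. 244.  82.] [656. 239. 112.]
280 235 [637. 151.  85.] [634. 149. 112.]
242 260 [565. 258.  87.] [563. 255. 112.]
272 266 [549. 174.  72.] [546. 170. 112.]
[[-0.   -0.31  0.95]
 [ 0.    0.95  0.31]
 [-1.    0.   -0.  ]]
```

View pics/topcrop.png

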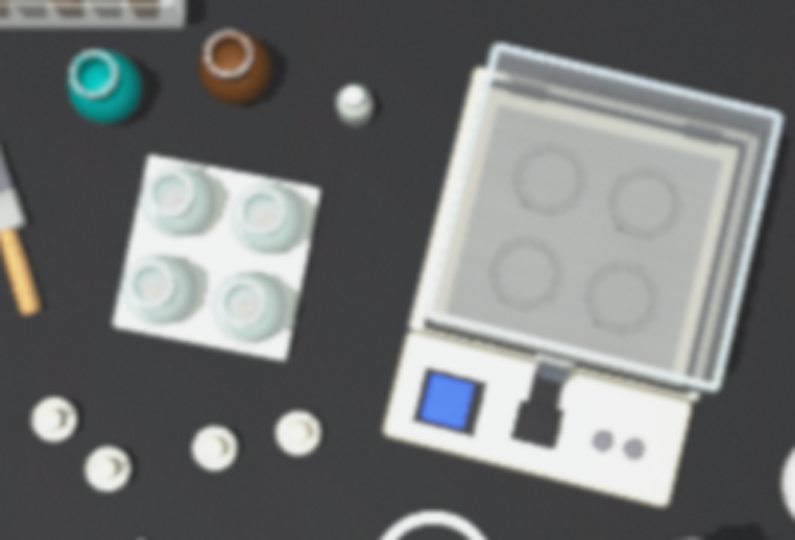

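All four flasks in the rack are clear: rims at crop (175,190), (265,210), (160,286) and (247,304). The brown and turquoise ones stand outside the rack, so I leave them. The key's paddle is at crop (540,420). I go there first.

```bash
python3 - <<'E'
from h import *
import pickle
g=pickle.load(open("top.pkl","rb"))
for u,v in[(517,410),(560,415),(515,435),(556,446),(537,425)]:
    print(px(g,190+u/3,165+v/3).round(1),px(g,190+u/3,165+v/3,74).round(1))
for u,v in [(549,180),(644,204),(526,273),(621,298)]: print(px(g,190+u/3,165+v/3,108).round(1))
for u,v in [(150,155),(321,186),(287,360),(113,327)]: print(px(g,190+u/3,165+v/3,18).round(1),px(g,190+u/3,165+v/3).round(1))
E
```

```text
[449.  -84.3  65.9] [449.  -83.8  74. ]
[ 444.5 -124.1   76.1] [ 444.5 -124.3   74. ]
[425.5 -81.5  79.5] [425.5 -81.8  74. ]
[ 415.4 -120.1   76.6] [ 415.4 -120.4   74. ]
[ 435.  -102.8   70.7] [ 435.  -102.6   74. ]
[ 663.4 -112.1  108. ]
[ 641.  -200.6  108. ]
[575.8 -90.2 108. ]
[ 552.8 -178.3  108. ]
[700.5 276.8  18. ] [7.033e+02 2.795e+02 6.000e-01]
[669.8 106.1  18. ] [671.9 106.8   3.7]
[497.1 138.   18. ] [497.8 139.1   1.8]
[528.8 310.2  18. ] [529.6 312.6   3.7]
```

Request:
arm_command --increments '[[[0,0,-6],[0,20,30],0.5],[[0,0,-12],[40,70,50],1],[[0,0,-18],[80,120,50],1],[[0,0,-24],[120,170,50],1],[[0,0,-30.5],[160,220,50],1]]'

```text
clock: 0.65
position: [315.7, -418.5, 280.1]
ee_rot: [0.08, 0.702, -0.079, 0.703]
contact_force: [1.3, 0.1, 0.8]
gripper_width: 12.0
```

Request:
arm_command --increments '[[[0,0,0],[20,45,-15],1],[[0,0,0],[40,90,-30],1],[[0,0,0],[60,135,-45],1],[[0,0,0],[75,180,-60],1],[[0,0,0],[90,225,-80],1]]'

```text
clock: 1.15
position: [404.3, -198.1, 202.8]
ee_rot: [0.08, 0.702, -0.079, 0.703]
contact_force: [0.8, -0.3, -1.1]
gripper_width: 0.5
```

Request:
arm_command --increments '[[[0,0,0],[20,50,-30],1],[[0,0,0],[30,95,-60],1],[[0,0,0],[30,110,-75],1],[[0,0,0],[30,110,-75],1],[[0,0,0],[30,110,-75],1]]'

```text
clock: 1.65
position: [434.1, -87.6, 127.5]
ee_rot: [0.079, 0.702, -0.079, 0.703]
contact_force: [0.2, -1.0, 1.2]
gripper_width: 0.0
```

Request:
arm_command --increments '[[[0,0,0],[-1,-15,-15],1],[[0,0,0],[-1,-15,-30],1],[[0,0,0],[-1,-15,-45],1],[[0,0,0],[-1,-15,-48],1],[[0,0,0],[-1,-15,-51],1]]'

```text
clock: 2.15
position: [433.7, -103.4, 77.1]
ee_rot: [0.08, 0.702, -0.079, 0.703]
contact_force: [0.0, -0.2, -0.3]
gripper_width: 0.2
```

Request:
arm_command --increments '[[[0,0,0],[0,0,-2],1],[[0,0,0],[0,0,-4],1],[[0,0,0],[0,0,-6],1],[[0,0,0],[0,0,-8],1],[[0,0,0],[0,0,-8],1]]'

```text
clock: 2.65
position: [433.2, -103.4, 69.4]
ee_rot: [0.08, 0.702, -0.079, 0.703]
contact_force: [-2.4, 0.3, 6.1]
gripper_width: -0.0
```

Request:
arm_command --increments '[[[0,0,0],[0,0,-1.5],1],[[0,0,0],[0,0,-2],1],[[0,0,0],[0,0,-2],1],[[0,0,0],[0,0,10],1],[[0,0,0],[0,10,50],0.5]]'

```text
clock: 3.15
position: [430.7, -93.8, 117.2]
ee_rot: [0.08, 0.705, -0.08, 0.7]
contact_force: [0.2, 0.3, 0.0]
gripper_width: 13.5
```

Request:
arm_command --increments '[[[0,0,0],[-10,40,40],0],[[0,0,0],[-20,80,80],0],[[0,0,0],[-30,130,130],0],[[0,0,0],[-30,180,170],0],[[0,0,0],[-30,220,170],0]]'

```text
clock: 3.65
position: [401.9, 97.2, 277.8]
ee_rot: [0.081, 0.703, -0.079, 0.702]
contact_force: [1.2, 0.1, -0.5]
gripper_width: 85.0
```

```bash
python3 - <<'E'
from h import *
import pickle
print(readout.read_state()["position"])
g=grab("side"); cv2.imwrite("pics/s1.png",g["im"])
g=grab("wrist"); pickle.dump(g,open("w1.pkl","wb")); cv2.imwrite("pics/w1.png",g["im"])
cv2.imwrite("pics/both1.png",np.hstack([cv2.resize(cv2.imread("pics/s1.png"),(400,300)),cv2.resize(g["im"],(400,300))]))
E
```

```text
[401.88087611  97.16478039 277.80876325]
```

View pics/both1.png

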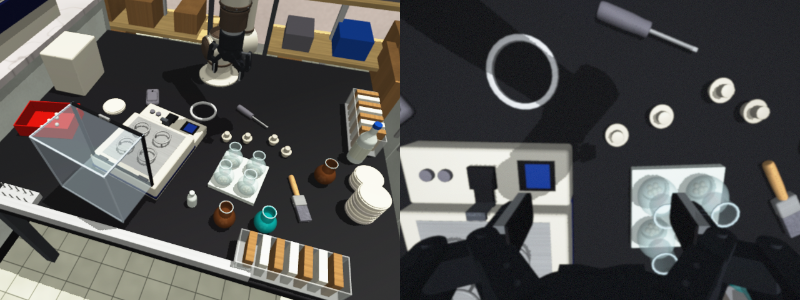

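The side view shows the hood standing open behind the rings. The wrist view shows all four stoppers at the right, the rack at bottom centre and the bare apron. Next I move above the rack to measure the rims.

Request:
arm_command --increments '[[[0,0,0],[40,20,5],0],[[0,0,0],[80,40,12],0],[[0,0,0],[120,60,12],0],[[0,0,0],[160,80,12],0],[[0,0,0],[203,98,12],0]]'

```text
clock: 4.25
position: [607.5, 198.9, 289.2]
ee_rot: [0.079, 0.703, -0.076, 0.703]
contact_force: [1.1, 1.1, 0.5]
gripper_width: 85.7
```

Request:
arm_command --increments '[[[0,0,0],[0,0,0],0],[[0,0,0],[0,0,0],0],[[0,0,0],[0,0,0],0],[[0,0,0],[0,0,0],0],[[0,0,0],[0,0,0],0]]'

```text
clock: 4.75
position: [606.8, 198.4, 290.6]
ee_rot: [0.079, 0.703, -0.075, 0.703]
contact_force: [0.3, -0.4, 0.2]
gripper_width: 85.2
```

```bash
python3 - <<'E'
from h import *
import pickle
print(readout.read_state()["position"])
g=grab("wrist"); pickle.dump(g,open("w2.pkl","wb")); cv2.imwrite("pics/w2.png",g["im"])
t=grab("top"); pickle.dump(t,open("t2.pkl","wb"))
E
```

```text
[606.79202829 198.43949951 290.60150886]
```

View pics/w2.png

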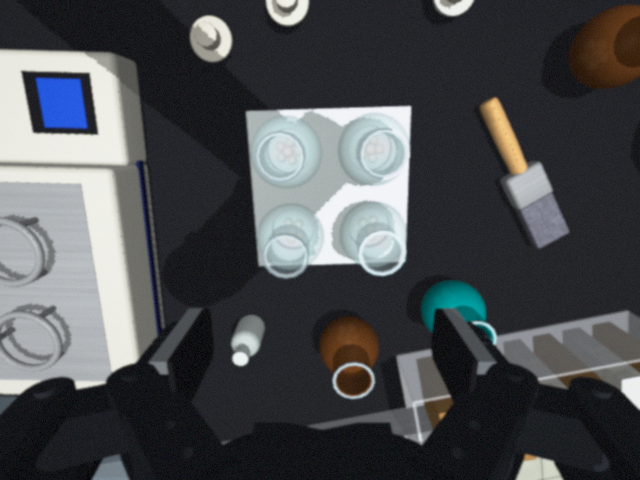

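Rims at (279,154), (381,157), (287,254) and (382,253). Rack corners at (246,110), (412,106), (407,264) and (259,266).

```bash
python3 - <<'E'
from h import *
import pickle
g=pickle.load(open("w2.pkl","rb"))
c=g["im"][90:290,230:430]; cv2.imwrite("pics/w2c.png",cv2.resize(c,None,fx=3,fy=3,interpolation=cv2.INTER_CUBIC))
t=pickle.load(open("top.pkl","rb"))
for u,v in [(279,154),(381,157),(287,254),(382,253)]: print(px(g,u,v,112).round(1))
for u,v in [(246,110),(412,106),(407,264),(259,266)]: print('c',px(g,u,v,18).round(1), px(g,u,v,0).round(1),px(g,u,v).round(1))
for u,v in [(175,190),(265,210),(160,286),(247,304)]: print(px(t,190+u/3,165+v/3,112).round(1))
E
```

```text
[545.5 176.  112. ]
[566.6 258.7 112. ]
[632.3 161.  112. ]
[650.3 244.9 112. ]
c [497.8 142.7  18. ] [496.1 139.6   0. ] [496.2 139.7   0.7]
c [531.8 312.7  18. ] [531.7 317.    0. ] [ 5.317e+02  3.170e+02 -2.000e-01]
c [704.1 280.5  18. ] [711.4 283.4   0. ] [7.114e+02 2.834e+02 1.000e-01]
c [668.  109.8  18. ] [673.8 105.3   0. ] [674.1 105.   -1. ]
[652.2 238.3 112. ]
[633.6 153.6 112. ]
[561.9 250.8 112. ]
[545.4 169.3 112. ]
```

View pics/w2c.png

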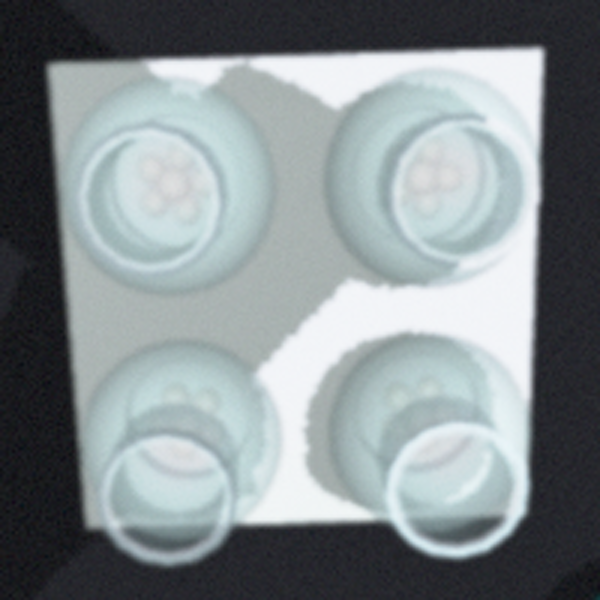

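Request:
arm_command --increments '[[[0,0,0],[0,-40,5],0],[[0,0,0],[-2,-80,10],0],[[0,0,0],[-4,-120,10],0],[[0,0,0],[-6,-160,10],0],[[0,0,0],[-8,-200,10],0]]'

```text
clock: 5.35
position: [598.3, -2.8, 301.1]
ee_rot: [0.079, 0.702, -0.075, 0.704]
contact_force: [-0.1, 0.6, 0.3]
gripper_width: 85.2
```

Request:
arm_command --increments '[[[0,0,-1],[0,-40,0],0],[[0,0,-2],[0,-80,0],0],[[0,0,-2],[0,-110,0],0],[[0,0,-2],[0,-125,0],0],[[0,0,-2],[0,-125,0],0]]'

```text
clock: 5.85
position: [598.0, -129.4, 301.3]
ee_rot: [0.093, 0.7, -0.088, 0.702]
contact_force: [0.2, 0.0, -0.5]
gripper_width: 85.2
```

```bash
python3 - <<'E'
from h import *
import pickle
s=readout.read_state();print(s["position"],R.from_quat(s["ee_rot"]).as_matrix().round(3))
g=grab("wrist"); pickle.dump(g,open("w3.pkl","wb")); cv2.imwrite("pics/w3.png",g["im"])
E
```

```text
[ 597.98022873 -129.37053517  301.31914535] [[ 0.003  0.253  0.967]
 [ 0.006  0.967 -0.253]
 [-1.     0.007  0.002]]
```

View pics/w3.png

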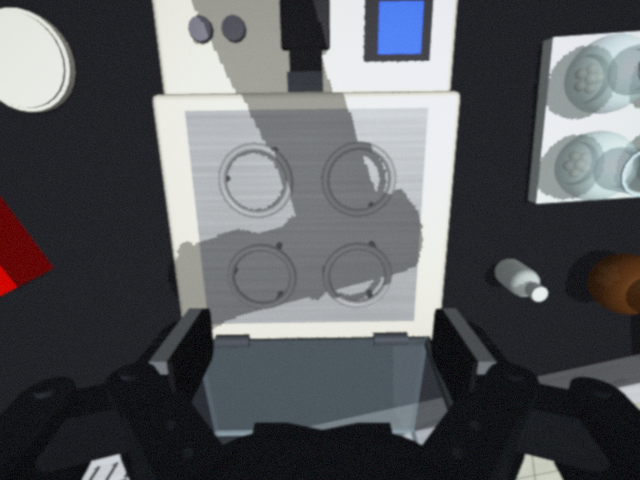

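Ring centres at (256,180), (359,179), (263,276) and (357,274).

```bash
python3 - <<'E'
from h import *
import pickle
g=pickle.load(open("w3.pkl","rb"))
c=g["im"][130:320,205:405]; cv2.imwrite("pics/w3c.png",cv2.resize(c,None,fx=3,fy=3,interpolation=cv2.INTER_CUBIC))
P=np.array([px(g,u,v,108) for u,v in [(256,180),(359,179),(263,276),(357,274)]])
print(P.round(1),P.mean(0))
# fit square
q=P-P.mean(0); m=np.array([[-1,-1],[-1,1],[1,-1],[1,1]])*46
z=(q[:,0]+1j*q[:,1])@np.conj(m[:,0]+1j*m[:,1]); a=np.angle(z); print(np.degrees(a))
w=(m[:,0]+1j*m[:,1])*np.exp(1j*a); print((w.real+P[:,0].mean()).round(1),(w.imag+P[:,1].mean()).round(1))
E
```

```text
[[ 553.  -177.4  108. ]
 [ 575.6  -88.6  108. ]
 [ 642.2 -198.8  108. ]
 [ 663.4 -111.   108. ]] [ 608.5744715  -143.95305843  108.        ]
-13.909335825077587
[552.9 575.  642.2 664.3] [-177.5  -88.2 -199.7 -110.4]
```

View pics/w3c.png

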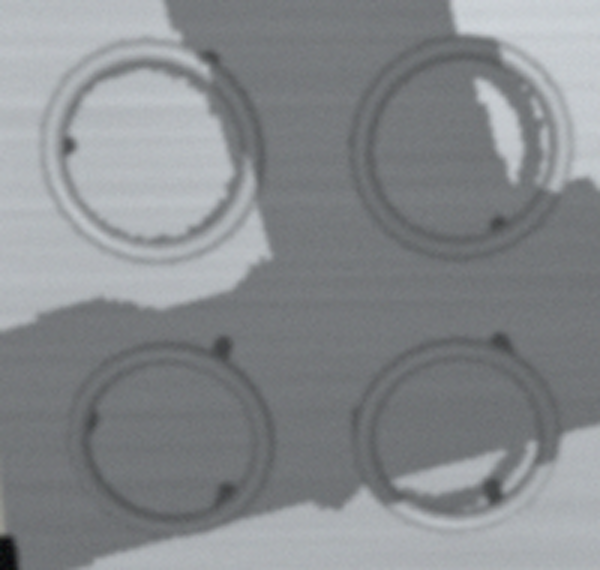

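Request:
arm_command --increments '[[[0,0,1],[-10,40,0],0],[[0,0,2],[-20,85,-10],0],[[0,0,3],[-30,130,-30],0],[[0,0,3],[-40,175,-50],0],[[0,0,3],[-46,220,-70],0]]'

```text
clock: 6.4
position: [550.9, 94.8, 231.3]
ee_rot: [0.073, 0.702, -0.068, 0.705]
contact_force: [1.0, 0.2, 0.0]
gripper_width: 85.3
```

Request:
arm_command --increments '[[[0,0,0],[-5,40,-20],0],[[0,0,0],[-5,70,-40],0],[[0,0,0],[-5,85,-60],0],[[0,0,0],[-5,85,-60],0],[[0,0,0],[-5,85,-60],0]]'

```text
clock: 6.9
position: [545.4, 180.8, 171.5]
ee_rot: [0.072, 0.703, -0.067, 0.705]
contact_force: [-0.7, -0.3, 0.0]
gripper_width: 85.5
```

Request:
arm_command --increments '[[[0,0,0],[2,-5,-15],0],[[0,0,0],[2,-5,-35],0],[[0,0,0],[2,-5,-60],0],[[0,0,0],[2,-5,-80],0],[[0,0,0],[2,-5,-94],0]]'

```text
clock: 7.4
position: [547.8, 175.2, 77.8]
ee_rot: [0.073, 0.702, -0.067, 0.705]
contact_force: [-0.4, 0.5, -0.3]
gripper_width: 85.5
```

```bash
python3 - <<'E'
from h import *
s=readout.read_state();print(s["position"],s["contact_force"])
g=grab("wrist"); cv2.imwrite("pics/w4.png",g["im"][180:480,120:520])
E
```

```text
[547.79412427 175.20030924  77.79487622] [-0.3950647   0.54873441 -0.34225951]
```

View pics/w4.png

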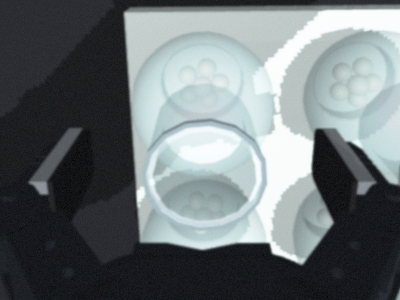

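```bash
python3 - <<'E'
from h import *
g=grab("wrist"); print(px(g,326,354,111.7),proj(g,readout.read_state()["position"]+np.array([0,0,34])))
E
```

```text
[542.96338381 176.13884771 111.7       ] (np.float64(324.3865995179434), np.float64(363.7946566430858))
```

Request:
arm_command --increments '[[[0,0,0],[-2.5,0.5,0],0],[[0,0,0],[-2.5,0.5,0],0.3],[[0,0,0],[-2.5,0.5,0],0.6],[[0,0,0],[-2.5,0.5,0],1],[[0,0,0],[-2.5,0.5,0],1]]'

```text
clock: 8.0
position: [545.0, 175.8, 77.9]
ee_rot: [0.073, 0.702, -0.068, 0.705]
contact_force: [-0.8, 0.5, 4.2]
gripper_width: 40.1
```

Request:
arm_command --increments '[[[0,0,0],[0,0,0],1],[[0,0,0],[0,0,0],1],[[0,0,0],[0,0,5],1],[[0,0,0],[0,0,15],1],[[0,0,0],[0,0,30],1]]'

```text
clock: 8.5
position: [544.5, 175.4, 107.8]
ee_rot: [0.072, 0.703, -0.068, 0.704]
contact_force: [0.1, -0.1, -0.6]
gripper_width: 40.2
```

Request:
arm_command --increments '[[[0,0,0],[0,0,15],1],[[0,0,0],[0,0,35],1],[[0,0,0],[0,0,60],1],[[0,0,0],[0,0,85],1],[[0,0,0],[0,-10,105],1]]'

```text
clock: 9.0
position: [544.8, 166.1, 215.1]
ee_rot: [0.072, 0.702, -0.067, 0.705]
contact_force: [0.4, 0.4, -1.6]
gripper_width: 40.1
```

```bash
python3 - <<'E'
from h import *
s=readout.read_state();print(s["position"],s["contact_force"])
g=grab("wrist"); cv2.imwrite("pics/w5.png",np.hstack([g["im"][180:480,120:520],grab("side")["im"][150:450,250:650]]))
E
```

```text
[544.84806532 166.05426788 215.07996179] [ 0.36145677  0.44347341 -1.5653435 ]
```

View pics/w5.png

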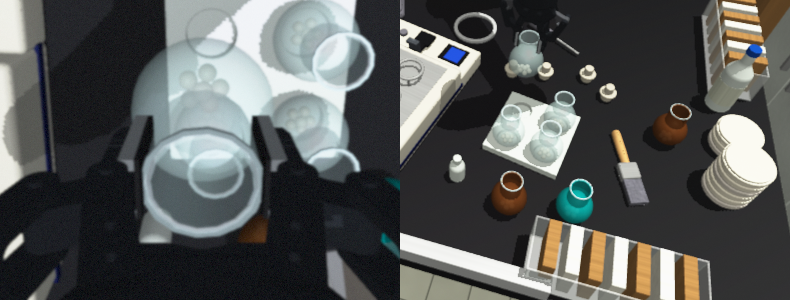

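The flask is held centred, with its rim at full-image (323,363) against (324,364) predicted. Now I carry it to the rear right ring.

Request:
arm_command --increments '[[[0,0,0],[3,-15,5],1],[[0,0,0],[12,-45,10],1],[[0,0,0],[22,-85,10],1],[[0,0,0],[33,-125,10],1],[[0,0,0],[44,-165,10],1]]'

```text
clock: 9.6
position: [589.7, -1.4, 225.9]
ee_rot: [0.073, 0.702, -0.067, 0.706]
contact_force: [-0.4, -0.6, -1.9]
gripper_width: 40.2
```

Request:
arm_command --increments '[[[0,0,0],[13,-40,0],1],[[0,0,0],[26,-80,0],1],[[0,0,0],[39,-125,0],1],[[0,0,0],[48,-160,0],1],[[0,0,0],[52,-185,0],1]]'

```text
clock: 10.1
position: [641.3, -189.4, 224.0]
ee_rot: [0.074, 0.702, -0.068, 0.705]
contact_force: [-0.2, 0.9, -1.2]
gripper_width: 40.4
```

Request:
arm_command --increments '[[[0,0,0],[1,-9,-10],1],[[0,0,0],[1,-14,-20],1],[[0,0,0],[1,-14,-30],1],[[0,0,0],[1,-14,-38],1],[[0,0,0],[1,-14,-40],1]]'

```text
clock: 10.6
position: [641.5, -202.0, 182.3]
ee_rot: [0.074, 0.703, -0.067, 0.704]
contact_force: [0.2, 0.3, -1.4]
gripper_width: 40.6
```

Request:
arm_command --increments '[[[0,0,0],[0.7,2.3,-4],1],[[0,0,0],[0.7,2.3,-8],1],[[0,0,0],[0.7,2.3,-12],1],[[0,0,0],[0.7,2.3,-14],1],[[0,0,0],[0.7,2.3,-15],1]]'

```text
clock: 11.1
position: [642.1, -199.8, 167.7]
ee_rot: [0.074, 0.704, -0.067, 0.704]
contact_force: [-1.3, 0.7, 3.1]
gripper_width: 40.1
```

Request:
arm_command --increments '[[[0,0,0],[0,0,-0.5],1],[[0,0,0],[0,0,-1],1],[[0,0,0],[0,0,-1.5],1],[[0,0,0],[0,0,-2],1],[[0,0,0],[0,0,-2],1]]'

```text
clock: 11.6
position: [642.2, -199.9, 167.6]
ee_rot: [0.073, 0.703, -0.067, 0.704]
contact_force: [-2.8, 0.8, 6.5]
gripper_width: 40.4
```

Request:
arm_command --increments '[[[0,0,0],[-0.8,0,0.8],1],[[0,0,0],[-0.8,0,0.8],1],[[0,0,0],[-0.8,0,0.8],0.4],[[0,0,0],[-0.8,0,0.8],0.2],[[0,0,0],[-0.8,0,0.8],0]]'

```text
clock: 12.1
position: [641.5, -200.0, 168.2]
ee_rot: [0.073, 0.703, -0.067, 0.704]
contact_force: [0.4, -0.0, 0.2]
gripper_width: 78.0
```

Request:
arm_command --increments '[[[0,0,0],[0,0,5],0],[[0,0,0],[0,0,20],0],[[0,0,0],[0,0,45],0],[[0,0,0],[0,0,70],0],[[0,0,0],[-10,25,90],0]]'

```text
clock: 12.6
position: [632.4, -176.8, 259.6]
ee_rot: [0.074, 0.702, -0.069, 0.705]
contact_force: [0.1, -0.0, 0.3]
gripper_width: 85.7
```

```bash
python3 - <<'E'
from h import *
import pickle
s=readout.read_state();print(s["position"],s["contact_force"])
g=grab("wrist"); pickle.dump(g,open("w6.pkl","wb")); cv2.imwrite("pics/w6.png",np.hstack([g["im"][180:480,120:520],grab("side")["im"][100:400,130:530]]))
E
```

```text
[ 632.40889779 -176.81288778  259.5816935 ] [ 0.09426665 -0.02073103  0.31743932]
```

View pics/w6.png

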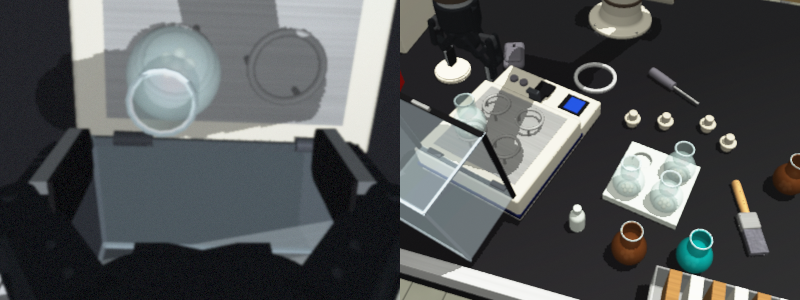

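The flask sits upright in the rear right ring, rim at full (282,284). Check it numerically.

```bash
python3 - <<'E'
from h import *
import pickle
g=pickle.load(open("w6.pkl","rb")); print(px(g,282,284,199),proj(g,[642,-199.7,199]))
E
```

```text
[ 639.91074453 -202.16795981  199.        ] (np.float64(286.93015719129454), np.float64(286.42907514134515))
```

Request:
arm_command --increments '[[[0,0,0],[-8,35,0],0],[[0,0,0],[-16,80,0],0],[[0,0,0],[-24,125,0],0],[[0,0,0],[-32,170,0],0],[[0,0,0],[-40,215,-10],0]]'

```text
clock: 13.2
position: [593.0, 42.6, 254.2]
ee_rot: [0.073, 0.699, -0.066, 0.708]
contact_force: [1.1, 0.9, -0.1]
gripper_width: 85.3
```

Request:
arm_command --increments '[[[0,0,0],[-6,45,-20],0],[[0,0,0],[-12,90,-45],0],[[0,0,0],[-18,135,-65],0],[[0,0,0],[-24,180,-80],0],[[0,0,0],[-27,210,-90],0]]'

```text
clock: 13.7
position: [564.8, 255.0, 162.2]
ee_rot: [0.072, 0.7, -0.066, 0.707]
contact_force: [-0.3, -0.1, -0.0]
gripper_width: 85.4
```

Request:
arm_command --increments '[[[0,0.4,0],[0.5,4.5,-10],0],[[0,0.4,0],[0.5,4.5,-30],0],[[0,0.4,0],[0.5,4.5,-55],0],[[0,0.4,0],[0.5,4.5,-75],0],[[0,0.4,0],[0.5,4.5,-84],0]]'

```text
clock: 14.2
position: [564.4, 257.8, 75.6]
ee_rot: [0.071, 0.704, -0.068, 0.704]
contact_force: [-0.3, -0.9, 0.2]
gripper_width: 85.5
```

```bash
cat >> h.py <<'E'
def st():
    s=readout.read_state(); M=R.from_quat(s["ee_rot"]).as_matrix()
    print(s["clock"],s["position"].round(1),"tilt x,y mrad",(M[:2,0]*1000).round(),"yaw",np.degrees(np.arctan2(M[1,2],M[0,2])).round(1),s["contact_force"].round(1),s["gripper_width"])
E
python3 - <<'E'
from h import *
st()
s=readout.read_state()["position"]
g=grab("wrist"); cv2.imwrite("pics/w7.png",g["im"])
# ring edges: find bright rim pixels near predicted ellipse
u,v=proj(g,s+[0,0,34]); print(u,v,px(g,u,v).round())
cv2.imwrite("pics/w7c.png",g["im"][250:450,220:430])
P=cloud(g); m=(P[...,2]>104)&(P[...,2]<118)&(np.hypot(P[...,0]-s[0],P[...,1]-s[1])<30)
print(m.sum(), P[m].min(0) if m.sum() else 0, P[m].max(0) if m.sum() else 0)
E
```

```text
14.2 [564.4 257.8  75.6] tilt x,y mrad [0. 4.] yaw -11.3 [-0.3 -0.9  0.2] 85.46683076866428
323.4111037418591 360.65740351061527 [581. 255.  85.]
5583 [542.78352667 240.26042372 104.00011619] [586.55462634 282.98165352 111.86516102]
```

Depth reads the glass rim: centre (564.7, 261.6), top at z 111.9. I'll use that from now on in place of viewing.

Request:
arm_command --increments '[[[0,0,0],[0.3,3.5,2],0],[[0,0,0],[0.3,3.5,2],0.3],[[0,0,0],[0.3,3.5,2],0.6],[[0,0,0],[0.3,3.5,2],1],[[0,0,0],[0.3,3.5,2],1]]'

```text
clock: 14.75
position: [565.1, 261.7, 78.2]
ee_rot: [0.071, 0.703, -0.068, 0.704]
contact_force: [-0.3, 1.5, 1.9]
gripper_width: 40.2
```

Request:
arm_command --increments '[[[0,0,0],[0,0,0],1],[[0,0,0],[0,0,0],1],[[0,0,0],[0,0,5],1],[[0,0,0],[0,0,15],1],[[0,0,0],[0,0,30],1]]'

```text
clock: 15.25
position: [564.4, 261.3, 108.0]
ee_rot: [0.07, 0.704, -0.068, 0.703]
contact_force: [-0.3, -0.1, -1.0]
gripper_width: 40.0
```

Request:
arm_command --increments '[[[0,0,0],[0,0,20],1],[[0,0,0],[0,0,45],1],[[0,0,0],[0,0,75],1],[[0,0,0],[0,0,105],1],[[0,0,0],[0,-10,125],1]]'

```text
clock: 15.75
position: [565.0, 252.1, 236.2]
ee_rot: [0.071, 0.703, -0.067, 0.704]
contact_force: [0.0, 0.3, -1.8]
gripper_width: 40.2
```

Request:
arm_command --increments '[[[0,0,0],[0,-25,10],1],[[0,0,0],[0,-60,10],1],[[0,0,0],[0,-100,10],1],[[0,0,0],[0,-142,10],1],[[0,0,0],[0,-185,10],1]]'

```text
clock: 16.25
position: [564.5, 65.7, 246.9]
ee_rot: [0.071, 0.703, -0.067, 0.705]
contact_force: [1.4, -1.1, -0.8]
gripper_width: 39.8
```

```bash
python3 - <<'E'
from h import *
st()
E
```

```text
16.25 [564.5  65.7 246.9] tilt x,y mrad [3. 6.] yaw -11.1 [ 1.4 -1.1 -0.8] 39.79650448587482
```

Request:
arm_command --increments '[[[0,0,0],[-2,-42,0],1],[[0,0,0],[-4,-85,0],1],[[0,0,0],[-6,-127,-5],1],[[0,0,0],[-8,-165,-12],1],[[0,0,0],[-10,-200,-20],1]]'

```text
clock: 16.75
position: [554.1, -136.2, 227.6]
ee_rot: [0.071, 0.702, -0.067, 0.705]
contact_force: [1.3, 0.4, -1.7]
gripper_width: 40.2
```

Request:
arm_command --increments '[[[0,0,0],[-1.5,-25,-10],1],[[0,0,0],[-1.5,-39,-20],1],[[0,0,0],[-1.5,-40,-32],1],[[0,0,0],[-1.5,-40,-42],1],[[0,0,0],[-1.5,-40,-45],1]]'

```text
clock: 17.25
position: [551.9, -175.1, 181.0]
ee_rot: [0.071, 0.703, -0.066, 0.704]
contact_force: [0.1, 0.4, -2.4]
gripper_width: 40.3
```

Request:
arm_command --increments '[[[0,0,0],[0.8,-2.4,-4],1],[[0,0,0],[0.8,-2.4,-8],1],[[0,0,0],[0.8,-2.4,-11],1],[[0,0,0],[0.8,-2.4,-13],1],[[0,0,0],[0.8,-2.4,-14],1]]'

```text
clock: 17.75
position: [553.4, -177.6, 167.7]
ee_rot: [0.07, 0.703, -0.066, 0.705]
contact_force: [0.8, -0.7, 0.4]
gripper_width: 40.3
```

Request:
arm_command --increments '[[[0,0,0],[0,0,-0.3],1],[[0,0,0],[0,0,-0.6],1],[[0,0,0],[0,0,-1],1],[[0,0,0],[0,0,-1],1],[[0,0,0],[0,0,-1],1]]'

```text
clock: 18.25
position: [553.8, -177.8, 167.1]
ee_rot: [0.07, 0.702, -0.066, 0.705]
contact_force: [1.2, -0.6, 1.1]
gripper_width: 40.2
```

Request:
arm_command --increments '[[[0,0,0],[0,0,-0.5],1],[[0,0,0],[0,0,-1],1],[[0,0,0],[0,0,-1],0.4],[[0,0,0],[0,0,-1],0.2],[[0,0,0],[0,0,-0.5],0]]'

```text
clock: 18.75
position: [553.4, -177.6, 166.2]
ee_rot: [0.07, 0.703, -0.066, 0.705]
contact_force: [0.9, -1.0, -0.5]
gripper_width: 78.1
```

Request:
arm_command --increments '[[[0,0,0],[0,0,5],0],[[0,0,0],[0,0,20],0],[[0,0,0],[0,0,45],0],[[0,0,0],[0,0,70],0],[[0,0,0],[-5,25,90],0]]'

```text
clock: 19.25
position: [549.0, -153.9, 257.8]
ee_rot: [0.071, 0.702, -0.067, 0.705]
contact_force: [0.8, 0.5, -0.7]
gripper_width: 85.2
```

```bash
cat >> h.py <<'E'
def rim(g,c,ztop,r=30,below=8,above=6):
    "centre and top of a round object near c whose top is near ztop, from depth"
    P=cloud(g); m=(abs(P[...,2]-ztop+(below-above)/2)<(below+above)/2)&(np.hypot(P[...,0]-c[0],P[...,1]-c[1])<r)&(g["d"]>0)
    if m.sum()<30: return None
    Q=P[m]; (x,y),rad=cv2.minEnclosingCircle(Q[:,:2].astype(np.float32))
    lo,hi=np.percentile(Q[:,:2],1,0),np.percentile(Q[:,:2],99,0)
    return m.sum(),((lo+hi)/2).round(1),(hi-lo).round(1),Q[:,2].max().round(1),(round(x,1),round(y,1),round(rad,1))
E
python3 - <<'E'
from h import *
st(); g=grab("wrist"); print(rim(g,(553,-177),199)); print(rim(g,(642,-200),199))
g=grab("top"); print(rim(g,(553,-177),199)); print(rim(g,(642,-200),199))
for c in [(437,361),(391,311),(412,204),(424,126)]: print(rim(g,c,42,r=40,below=26))
E
```

```text
19.25 [ 549.  -153.9  257.8] tilt x,y mrad [5. 5.] yaw -11.2 [ 0.8  0.5 -0.7] 85.16351025301138
(np.int64(1803), array([ 553.6, -180.1]), array([41.3, 41.1]), np.float64(200.4), (553.7, -180.6, 21.9))
(np.int64(1227), array([ 637.5, -202.9]), array([38.4, 41.5]), np.float64(200.3), (639.0, -203.0, 21.8))
None
(np.int64(34), array([ 648.7, -203. ]), array([24. , 39.7]), np.float64(205.0), (642.8, -203.5, 20.9))
(np.int64(147), array([439.3, 366. ]), array([36.7, 37.4]), np.float64(48.0), (439.3, 366.1, 20.0))
(np.int64(147), array([392.4, 312.7]), array([37.7, 37.5]), np.float64(47.7), (391.7, 312.7, 20.3))
(np.int64(146), array([412.7, 207.8]), array([36.5, 37.6]), np.float64(47.9), (412.3, 208.2, 19.9))
(np.int64(139), array([427.8, 127. ]), array([36.8, 35.6]), np.float64(47.7), (427.8, 126.5, 19.8))
```

Request:
arm_command --increments '[[[0,0,0],[10,40,0],0],[[0,0,0],[20,80,0],0],[[0,0,0],[30,125,0],0],[[0,0,0],[40,170,0],0],[[0,0,0],[52,210,-10],0]]'

```text
clock: 19.85
position: [602.4, 60.4, 251.1]
ee_rot: [0.07, 0.7, -0.065, 0.708]
contact_force: [1.6, -0.2, -0.4]
gripper_width: 85.7
```

Request:
arm_command --increments '[[[0,0,0],[15,45,-30],0],[[0,0,0],[30,90,-65],0],[[0,0,0],[31,105,-85],0],[[0,0,0],[31,105,-85],0],[[0,0,0],[31,105,-85],0]]'

```text
clock: 20.35
position: [633.0, 165.3, 164.5]
ee_rot: [0.069, 0.701, -0.065, 0.707]
contact_force: [0.2, -0.8, 1.0]
gripper_width: 85.2
```

```bash
python3 - <<'E'
from h import *
st(); g=grab("wrist"); print(rim(g,(633,161),112)); print(rim(g,(650,246),112))
E
```

```text
20.35 [633.  165.3 164.5] tilt x,y mrad [10.  4.] yaw -10.9 [ 0.2 -0.8  1. ] 85.24839682083842
(np.int64(1768), array([634. , 158.5]), array([41.2, 41. ]), np.float64(111.9), (634.2, 158.4, 21.6))
(np.int64(1984), array([650.7, 244.6]), array([41.4, 41.1]), np.float64(111.8), (650.9, 244.9, 21.8))
```

Request:
arm_command --increments '[[[-0.2,0.5,0],[1,-6,-10],0],[[-0.2,0.5,0],[1,-6,-30],0],[[-0.2,0.5,0],[1,-6,-55],0],[[-0.2,0.5,0],[1,-6,-75],0],[[-0.2,0.5,0],[1,-6,-86.5],0]]'

```text
clock: 20.9
position: [634.2, 157.0, 78.6]
ee_rot: [0.068, 0.703, -0.068, 0.705]
contact_force: [0.1, -0.5, 0.9]
gripper_width: 85.3
```

```bash
python3 - <<'E'
from h import *
st(); g=grab("wrist"); print(rim(g,(633,161),112))
E
```

```text
20.9 [634.2 157.   78.6] tilt x,y mrad [3. 1.] yaw -11.0 [ 0.1 -0.5  0.9] 85.27950722304352
(np.int64(5297), array([634. , 158.6]), array([41.4, 40.9]), np.float64(111.8), (634.4, 158.6, 22.0))
```

Request:
arm_command --increments '[[[0,0,0],[0,1.6,-0.5],0],[[0,0,0],[0,1.6,-0.5],0.3],[[0,0,0],[0,1.6,-0.5],0.6],[[0,0,0],[0,1.6,-0.5],1],[[0,0,0],[0,1.6,-0.5],1]]'

```text
clock: 21.45
position: [634.1, 158.9, 78.0]
ee_rot: [0.068, 0.703, -0.067, 0.705]
contact_force: [-0.1, 0.3, 3.2]
gripper_width: 40.7
```

Request:
arm_command --increments '[[[0,0,0],[0,0,0],1],[[0,0,0],[0,0,0],1],[[0,0,0],[0,0,5],1],[[0,0,0],[0,0,15],1],[[0,0,0],[0,0,30],1]]'

```text
clock: 21.95
position: [633.4, 158.6, 107.6]
ee_rot: [0.068, 0.704, -0.068, 0.704]
contact_force: [-0.2, 1.4, -2.2]
gripper_width: 40.8
```

Request:
arm_command --increments '[[[0,0,0],[0,0,20],1],[[0,0,0],[0,0,45],1],[[0,0,0],[0,0,75],1],[[0,0,0],[0,0,105],1],[[0,0,0],[0,-10,120],1]]'

```text
clock: 22.45
position: [634.5, 149.4, 231.4]
ee_rot: [0.068, 0.702, -0.066, 0.706]
contact_force: [-0.6, -0.1, -1.3]
gripper_width: 40.7
```

Request:
arm_command --increments '[[[0,0,0],[2,-25,0],1],[[0,0,0],[6,-60,0],1],[[0,0,0],[10,-100,0],1],[[0,0,0],[15,-137,0],1],[[0,0,0],[18,-160,0],1]]'

```text
clock: 22.95
position: [651.8, -13.7, 230.9]
ee_rot: [0.069, 0.703, -0.067, 0.705]
contact_force: [0.4, -0.1, -2.4]
gripper_width: 40.5
```

```bash
python3 - <<'E'
from h import *
st(); g=grab("wrist"); s=readout.read_state()["position"]; print(rim(g,s,s[2]+34))
E
```

```text
22.95 [651.8 -13.7 230.9] tilt x,y mrad [4. 2.] yaw -11.0 [ 0.4 -0.1 -2.4] 40.45751330313927
(np.int64(7410), array([651.6, -13.2]), array([41. , 50.3]), np.float64(270.9), (646.4, -15.6, 28.7))
```

Request:
arm_command --increments '[[[0,0,0],[4,-30,0],1],[[0,0,0],[8,-65,-10],1],[[0,0,0],[12,-92,-20],1],[[0,0,0],[12.5,-97,-35],1],[[0,0,0],[12.5,-97,-50],1]]'

```text
clock: 23.5
position: [663.7, -115.4, 179.7]
ee_rot: [0.07, 0.703, -0.07, 0.704]
contact_force: [-0.6, 0.7, -2.8]
gripper_width: 40.2
```

Request:
arm_command --increments '[[[0,0.2,0],[0,0,-3],1],[[0,0.2,0],[0,0,-6],1],[[0,0.2,0],[0,0,-9],1],[[0,0.2,0],[0,0,-9],1],[[0,0.2,0],[0,0,-9],1]]'

```text
clock: 24.0
position: [664.0, -115.1, 171.4]
ee_rot: [0.07, 0.704, -0.07, 0.704]
contact_force: [1.0, -0.1, -1.7]
gripper_width: 40.7
```

Request:
arm_command --increments '[[[0,0,0],[0.3,4.7,0],1],[[0,0,0],[0.3,4.7,0],1],[[0,0,0],[0.3,4.7,-2],1],[[0,0,0],[0.3,4.7,-3.5],1],[[0,0,0],[0.3,4.7,-4],1]]'

```text
clock: 24.5
position: [664.4, -110.5, 167.3]
ee_rot: [0.07, 0.704, -0.07, 0.704]
contact_force: [0.1, -0.2, -1.2]
gripper_width: 40.9
```

Request:
arm_command --increments '[[[0,0,0],[0,0,-0.3],1],[[0,0,0],[0,0,-0.6],1],[[0,0,0],[0,0,-1],1],[[0,0,0],[0,0,-1.4],1],[[0,0,0],[0,0,-1.4],1]]'

```text
clock: 25.0
position: [664.8, -110.8, 166.5]
ee_rot: [0.07, 0.703, -0.07, 0.704]
contact_force: [0.8, -0.8, 0.4]
gripper_width: 40.6
```

Request:
arm_command --increments '[[[0,0,0],[-0.5,0.4,-0.7],1],[[0,0,0],[-0.5,0.4,-1.4],1],[[0,0,0],[-0.5,0.4,-1.4],1],[[0,0,0],[-0.5,0.4,-1.4],1],[[0,0,0],[-0.5,0.4,-1.4],1]]'

```text
clock: 25.5
position: [664.9, -110.8, 166.2]
ee_rot: [0.069, 0.703, -0.07, 0.705]
contact_force: [0.8, -2.4, 5.1]
gripper_width: 40.7
```

Request:
arm_command --increments '[[[0,0,0],[0,0,0],0.4],[[0,0,0],[0,0,0],0.2],[[0,0,0],[0,0,0],0],[[0,0,0],[0,0,4],0],[[0,0,0],[0,0,20],0]]'

```text
clock: 26.0
position: [663.5, -110.4, 184.0]
ee_rot: [0.069, 0.704, -0.07, 0.703]
contact_force: [0.1, 0.3, 0.4]
gripper_width: 85.6
```

Request:
arm_command --increments '[[[0,0,0],[0,0,25],0],[[0,0,0],[-2,5,50],0],[[0,0,0],[-10,45,75],0],[[0,0,0],[-10,90,75],0],[[0,0,0],[-10,135,75],0]]'

```text
clock: 26.5
position: [653.5, 25.8, 260.6]
ee_rot: [0.07, 0.704, -0.07, 0.704]
contact_force: [1.3, 0.6, -0.2]
gripper_width: 85.4
```

Request:
arm_command --increments '[[[0,0,0],[0,45,0],0],[[0,0,0],[0,90,-20],0],[[0,0,0],[0,135,-45],0],[[0,0,0],[0,180,-70],0],[[0,0,0],[0,210,-90],0]]'

```text
clock: 27.0
position: [652.7, 238.5, 169.3]
ee_rot: [0.07, 0.704, -0.069, 0.703]
contact_force: [0.7, -0.6, -0.6]
gripper_width: 85.2
```

```bash
python3 - <<'E'
from h import *
st(); g=grab("wrist"); print(rim(g,(650,246),112))
g=grab("side"); print(rim(g,(664,-110),199)); print(rim(g,(553,-177),199)); print(rim(g,(642,-200),199))
E
```

```text
27.0 [652.7 238.5 169.3] tilt x,y mrad [-0.  1.] yaw -11.3 [ 0.7 -0.6 -0.6] 85.20335000651416
(np.int64(1708), array([650.7, 244.9]), array([41.3, 41. ]), np.float64(112.0), (650.8, 244.9, 21.6))
(np.int64(183), array([ 668. , -112.4]), array([40.4, 42. ]), np.float64(202.4), (667.7, -112.7, 22.4))
(np.int64(156), array([ 555.5, -180.7]), array([41. , 42.1]), np.float64(202.1), (555.3, -180.7, 22.6))
(np.int64(176), array([ 641.7, -202.7]), array([42.4, 41.6]), np.float64(202.8), (641.6, -202.3, 23.2))
```

Request:
arm_command --increments '[[[0,0,0],[-2,6,-10],0],[[0,0,0],[-2,6,-30],0],[[0,0,0],[-2,6,-55],0],[[0,0,0],[-2,6,-80],0],[[0,0,0],[-2,6,-91],0]]'

```text
clock: 27.6
position: [647.7, 243.9, 72.3]
ee_rot: [0.068, 0.707, -0.071, 0.7]
contact_force: [-0.1, 0.3, -0.8]
gripper_width: 85.3
```

```bash
python3 - <<'E'
from h import *
st(); g=grab("wrist"); print(rim(g,(650,246),112))
E
```

```text
27.6 [647.7 243.9  72.3] tilt x,y mrad [-10.  -3.] yaw -11.2 [-0.1  0.3 -0.8] 85.2500962329625
(np.int64(5826), array([650.4, 245. ]), array([41. , 40.7]), np.float64(111.8), (651.0, 245.0, 21.9))
```

Request:
arm_command --increments '[[[0.1,-0.5,0],[2.8,1,5.7],0],[[0.1,-0.5,0],[2.8,1,5.7],0],[[0.1,-0.5,0],[2.8,1,5.7],0.4],[[0.1,-0.5,0],[2.8,1,5.7],1],[[0.1,-0.5,0],[2.8,1,5.7],1]]'

```text
clock: 28.15
position: [650.4, 244.9, 77.7]
ee_rot: [0.068, 0.704, -0.07, 0.703]
contact_force: [0.2, -0.3, -0.2]
gripper_width: 44.0
```

Request:
arm_command --increments '[[[0,0,0],[0,0,0],1],[[0,0,0],[0,0,0],1],[[0,0,0],[0,0,5],1],[[0,0,0],[0,0,15],1],[[0,0,0],[0,0,30],1]]'

```text
clock: 28.65
position: [649.8, 244.5, 107.6]
ee_rot: [0.068, 0.705, -0.07, 0.702]
contact_force: [0.6, -0.0, -0.8]
gripper_width: 40.5
```

Request:
arm_command --increments '[[[0,0,0],[0,0,20],1],[[0,0,0],[0,0,45],1],[[0,0,0],[0,0,75],1],[[0,0,0],[0,0,105],1],[[0,0,0],[0,-10,120],1]]'

```text
clock: 29.15
position: [651.0, 235.6, 232.4]
ee_rot: [0.069, 0.703, -0.069, 0.705]
contact_force: [0.2, 0.5, -1.5]
gripper_width: 40.4
```

Request:
arm_command --increments '[[[0,0,0],[-5,-25,0],1],[[0,0,0],[-12,-60,0],1],[[0,0,0],[-20,-100,0],1],[[0,0,0],[-29,-142,0],1],[[0,0,0],[-38,-185,0],1]]'

```text
clock: 29.65
position: [611.9, 48.5, 232.6]
ee_rot: [0.069, 0.703, -0.069, 0.704]
contact_force: [0.3, -0.2, 0.0]
gripper_width: 40.5
```

Target: front left ring (575, −88.2).

Request:
arm_command --increments '[[[0,0,0],[-10,-40,0],1],[[0,0,0],[-20,-75,0],1],[[0,0,0],[-30,-110,-10],1],[[0,0,0],[-36,-134,-25],1],[[0,0,0],[-37,-136,-40],1]]'

```text
clock: 30.15
position: [573.3, -90.8, 192.7]
ee_rot: [0.07, 0.703, -0.07, 0.704]
contact_force: [-0.0, 0.4, -1.3]
gripper_width: 40.5
```

Request:
arm_command --increments '[[[0,0,0],[0,0,-7],1],[[0,0,0],[0,0,-14],1],[[0,0,0],[0,0,-18],1],[[0,0,0],[0,0,-18],1],[[0,0,0],[0,0,-18],1]]'

```text
clock: 30.65
position: [573.7, -90.3, 175.1]
ee_rot: [0.07, 0.703, -0.07, 0.705]
contact_force: [0.2, 0.4, -1.7]
gripper_width: 40.4
```

Request:
arm_command --increments '[[[0,0,0],[1.3,2.1,-2],1],[[0,0,0],[1.3,2.1,-4],1],[[0,0,0],[1.3,2.1,-6],1],[[0,0,0],[1.3,2.1,-7],1],[[0,0,0],[1.3,2.1,-8],1]]'

```text
clock: 31.15
position: [575.0, -88.2, 167.0]
ee_rot: [0.07, 0.703, -0.07, 0.705]
contact_force: [0.4, -0.2, 1.0]
gripper_width: 40.3
```

Request:
arm_command --increments '[[[0,0,0],[0,0,-0.3],1],[[0,0,0],[0,0,-0.6],1],[[0,0,0],[0,0,-1],1],[[0,0,0],[0,0,-1.5],1],[[0,0,0],[0,0,-1.5],1]]'

```text
clock: 31.65
position: [575.5, -88.6, 166.3]
ee_rot: [0.069, 0.702, -0.07, 0.705]
contact_force: [-0.8, -1.4, 2.6]
gripper_width: 40.2
```

Request:
arm_command --increments '[[[0,0,0],[0,0,-0.8],1],[[0,0,0],[0,0,-0.8],1],[[0,0,0],[0,0,-0.5],0.4],[[0,0,0],[0,0,0],0.2],[[0,0,0],[0,0,0],0]]'

```text
clock: 32.15
position: [575.3, -88.3, 165.8]
ee_rot: [0.069, 0.703, -0.07, 0.705]
contact_force: [-0.2, -0.5, -0.3]
gripper_width: 78.3
```

Request:
arm_command --increments '[[[0,0,0],[0,0,5],0],[[0,0,0],[0,0,25],0],[[0,0,0],[0,0,60],0],[[0,0,0],[10,-30,100],0],[[0,0,0],[25,-60,140],0]]'

```text
clock: 32.65
position: [599.2, -146.4, 305.7]
ee_rot: [0.069, 0.702, -0.069, 0.705]
contact_force: [2.0, 0.7, -0.1]
gripper_width: 85.3
```

Request:
arm_command --increments '[[[0,0,0],[5,0,20],0],[[0,0,0],[5,0,30],0],[[0,0,0],[5,0,30],0],[[0,0,0],[5,0,30],0],[[0,0,0],[5,0,30],0]]'

```text
clock: 33.15
position: [603.3, -145.8, 333.9]
ee_rot: [0.069, 0.704, -0.069, 0.704]
contact_force: [-0.2, 0.8, 0.3]
gripper_width: 85.7
```

```bash
python3 - <<'E'
from h import *
st(); g=grab("wrist"); cv2.imwrite("pics/w8.png",g["im"])
h=grab("side")
for c in [(575,-88.2),(552.9,-177.5),(642.2,-199.7),(664.3,-110.4)]:
    print(c)
    for q in (g,h): print("  rim",rim(q,c,199,below=4)," bulb",rim(q,c,135,r=45,below=6,above=6))
E
```

```text
33.15 [ 603.3 -145.8  333.9] tilt x,y mrad [0. 0.] yaw -11.1 [-0.2  0.8  0.3] 85.65407082995334
(575, -88.2)
  rim (np.int64(946), array([575.1, -90.8]), array([41.1, 41. ]), np.float64(200.2), (575.1, -90.7, 21.4))  bulb (np.int64(197), array([569.6, -95.6]), array([58.5, 59.4]), np.float64(141.0), (574.6, -90.8, 35.4))
  rim (np.int64(109), array([576.9, -91.1]), array([41.6, 41.2]), np.float64(202.3), (576.2, -91.4, 22.8))  bulb (np.int64(129), array([589.2, -86. ]), array([48.5, 63.5]), np.float64(140.9), (580.6, -88.2, 35.2))
(552.9, -177.5)
  rim (np.int64(945), array([ 553.7, -180.3]), array([41. , 41.4]), np.float64(200.3), (553.7, -180.2, 21.5))  bulb (np.int64(175), array([ 552.3, -174.7]), array([68.3, 63.1]), np.float64(141.0), (553.1, -177.9, 35.8))
  rim (np.int64(111), array([ 556. , -181.1]), array([43.3, 42.7]), np.float64(201.8), (555.6, -180.5, 23.5))  bulb (np.int64(120), array([ 567.9, -172.5]), array([47.3, 58.1]), np.float64(141.0), (561.9, -175.4, 34.5))
(642.2, -199.7)
  rim (np.int64(774), array([ 639.1, -202.9]), array([41.3, 41.3]), np.float64(201.2), (639.3, -203.4, 22.0))  bulb (np.int64(336), array([ 633.6, -199.8]), array([52.9, 68.4]), np.float64(140.9), (641.9, -200.5, 35.5))
  rim (np.int64(118), array([ 641.2, -203. ]), array([42. , 42.6]), np.float64(203.3), (640.8, -203.3, 22.7))  bulb (np.int64(39), array([ 643.5, -169. ]), array([34. ,  8.1]), np.float64(140.9), (643.1, -171.6, 17.7))
(664.3, -110.4)
  rim (np.int64(774), array([ 665.6, -113.1]), array([41.4, 41. ]), np.float64(200.4), (665.8, -112.9, 21.7))  bulb (np.int64(330), array([ 649.7, -112.6]), array([40.3, 69.2]), np.float64(141.0), (664.0, -112.1, 35.7))
  rim (np.int64(131), array([ 667.8, -112.7]), array([41.2, 42. ]), np.float64(200.9), (666.7, -113.2, 22.4))  bulb (np.int64(111), array([679. , -98.5]), array([48.8, 44. ]), np.float64(140.9), (675.2, -101.7, 32.3))
```

```bash
cat >> h.py <<'E'
from scipy.optimize import least_squares
def tilt(g,c,zc=133.):
    P=cloud(g); ok=g["d"]>0; rr=np.hypot(P[...,0]-c[0],P[...,1]-c[1])
    Q=P[ok&(rr<45)&(P[...,2]>zc-15)&(P[...,2]<zc+22)]
    N=P[ok&(rr<30)&(P[...,2]>zc+34)&(P[...,2]<zc+69)]
    def res(x):
        o=x[:3]; a=np.array([x[3],x[4],1]); a/=np.linalg.norm(a)
        d=N-o; t=d@a; return np.r_[np.linalg.norm(Q-o,axis=1)-36, np.minimum(abs(np.linalg.norm(d-np.outer(t,a),axis=1)-21),abs(np.linalg.norm(d-np.outer(t,a),axis=1)-17.5))]
    r=least_squares(res,[*c,zc,0,0],loss="soft_l1",f_scale=0.5)
    print(len(Q),len(N),"centre",r.x[:3].round(1),"lean deg",np.degrees(r.x[3:]).round(1),"rms",np.median(abs(r.fun)).round(2))
RINGS=[(575,-88.2),(552.9,-177.5),(642.2,-199.7),(664.3,-110.4)]
E
python3 - <<'E'
from h import *
g=grab("wrist"); h=grab("side")
for c in RINGS: tilt(g,c); tilt(h,c)
E
```

```text
1558 1812 centre [576.1 -89.5 131.4] lean deg [-0.9 -1.2] rms 0.31
437 418 centre [576.9 -90.  132.3] lean deg [-0.2 -0.9] rms 0.71
1515 1900 centre [ 553.7 -178.9  131.5] lean deg [-0.  -1.1] rms 0.31
416 408 centre [ 554.8 -179.6  132.8] lean deg [ 0.8 -0.7] rms 0.77
1568 2025 centre [ 643.  -201.3  131.5] lean deg [-3.2 -1.5] rms 0.32
168 450 centre [ 644.3 -201.6  132.4] lean deg [-2.5  1.4] rms 0.81
1608 2094 centre [ 665.5 -111.9  131.5] lean deg [ 0.4 -1. ] rms 0.31
422 459 centre [ 666.3 -112.4  132.5] lean deg [ 0.7 -0.6] rms 0.63
```

C leans about −3° toward the robot. The others are level to about 1°. I'll straighten C.

Request:
arm_command --increments '[[[0,0,0],[15,-20,-15],0],[[0,0,0],[30,-45,-45],0],[[0,0,0],[36.5,-55,-80],0],[[0,0,0],[36.5,-55,-105],0],[[0,0,0],[36.5,-55,-115],0]]'

```text
clock: 33.85
position: [638.8, -201.1, 215.8]
ee_rot: [0.069, 0.705, -0.069, 0.702]
contact_force: [0.4, 0.8, 0.7]
gripper_width: 85.5
```

Request:
arm_command --increments '[[[0,0,0],[0,0,-15],0],[[0,0,0],[0,0,-30],0],[[0,0,0],[0,0,-43],0],[[0,0,0],[0,0,-50],0],[[0,0,0],[0,0,-50],0]]'

```text
clock: 34.35
position: [638.6, -200.9, 165.2]
ee_rot: [0.069, 0.706, -0.069, 0.702]
contact_force: [0.6, 0.1, -0.5]
gripper_width: 85.2
```

Request:
arm_command --increments '[[[0,0,0],[0,0,0],0.3],[[0,0,0],[0,0,0],1],[[0,0,0],[0,0,0],1],[[0,0,0],[0,0,0],1],[[0,0,0],[0,0,0],1]]'

```text
clock: 34.85
position: [639.0, -200.9, 166.3]
ee_rot: [0.069, 0.705, -0.069, 0.702]
contact_force: [0.2, 0.8, 3.6]
gripper_width: 40.2
```

Request:
arm_command --increments '[[[0,0.8,0],[0.5,0,0],1],[[0,1.6,0],[1,0,0],1],[[0,2.4,0],[1.5,0,0],1],[[0,3.2,0],[2,0,0],1],[[0,3.2,0],[2,0,0],1]]'

```text
clock: 35.35
position: [641.2, -201.0, 166.7]
ee_rot: [0.067, 0.725, -0.071, 0.682]
contact_force: [-1.6, 1.0, 4.3]
gripper_width: 40.1
```

Request:
arm_command --increments '[[[0,0,0],[0,0,0],1],[[0,0,0],[0,0,0],0.4],[[0,0,0],[0,0,0],0.2],[[0,0,0],[0,0,0],0],[[0,0,0],[0,0,4],0]]'

```text
clock: 35.85
position: [640.7, -200.9, 169.8]
ee_rot: [0.067, 0.726, -0.071, 0.681]
contact_force: [0.8, -0.7, 0.4]
gripper_width: 85.5
```

Request:
arm_command --increments '[[[0,0,0],[0,0,20],0],[[0,-1,0],[0,0,50],0],[[0,-2,0],[0,0,85],0],[[0,-3,0],[-15,20,125],0],[[0,-3,0],[-37,55,160],0]]'

```text
clock: 36.35
position: [605.4, -149.5, 329.1]
ee_rot: [0.069, 0.707, -0.07, 0.701]
contact_force: [0.1, 0.7, 1.0]
gripper_width: 85.4
```

```bash
python3 - <<'E'
from h import *
st();g=grab("wrist"); h=grab("side")
for c in RINGS: tilt(g,c)
tilt(h,RINGS[2])
for c in [(437,361),(391,311),(412,204),(424,126)]: print(rim(h,c,42,r=40,below=26))
E
```

```text
36.35 [ 605.4 -149.5  329.1] tilt x,y mrad [-8. -0.] yaw -11.3 [0.1 0.7 1. ] 85.44376560039365
1602 1923 centre [576.1 -89.5 131.5] lean deg [-0.9 -1.2] rms 0.32
1542 1908 centre [ 553.7 -178.9  131.5] lean deg [ 0.  -1.1] rms 0.31
1605 2183 centre [ 643.  -201.3  131.6] lean deg [-0.9 -1.2] rms 0.31
1651 2180 centre [ 665.5 -111.9  131.5] lean deg [ 0.3 -0.9] rms 0.32
161 455 centre [ 644.3 -201.7  132.5] lean deg [-0.5 -0.8] rms 0.68
(np.int64(202), array([442.5, 365.5]), array([35.1, 37.5]), np.float64(45.3), (439.1, 364.9, 22.4))
(np.int64(141), array([365.2, 297.3]), array([26. , 33.4]), np.float64(45.5), (362.8, 296.8, 18.7))
(np.int64(178), array([416.6, 208.1]), array([31.5, 36.7]), np.float64(45.2), (413.1, 207.6, 20.8))
(np.int64(177), array([430.4, 126.4]), array([33.3, 37. ]), np.float64(45.9), (428.4, 125.6, 21.1))
```

C is now straight. One stopper has been knocked to about (363,297). Next I pick the stopper near (428,126).

Request:
arm_command --increments '[[[0,-0.4,0],[-20,30,0],0],[[0,-0.4,0],[-45,65,-10],0],[[0,-0.4,0],[-70,100,-25],0],[[0,-0.4,0],[-95,135,-45],0],[[0,-0.4,0],[-120,175,-70],0]]'

```text
clock: 36.95
position: [486.4, 26.3, 266.7]
ee_rot: [0.068, 0.7, -0.068, 0.708]
contact_force: [0.3, 1.3, 0.2]
gripper_width: 85.4
```

Request:
arm_command --increments '[[[0,0,0],[-20,35,-35],0.3],[[0,0,0],[-40,70,-70],0.4],[[0,0,0],[-58,100,-105],0.4],[[0,0,0],[-58,100,-105],0.4],[[0,0,0],[-58,100,-105],0.4]]'

```text
clock: 37.45
position: [427.8, 126.7, 161.0]
ee_rot: [0.067, 0.7, -0.067, 0.707]
contact_force: [0.6, 0.2, 0.1]
gripper_width: 51.5
```

```bash
python3 - <<'E'
from h import *
st();g=grab("wrist"); cv2.imwrite("pics/w9.png",g["im"]); import pickle; pickle.dump(g,open("w9.pkl","wb"))
for c in [(437,361),(363,297),(412,206),(428,126)]: print(rim(g,c,22,r=35,below=4,above=3),rim(g,c,42,r=35,below=6,above=3))
E
```

```text
37.45 [427.8 126.7 161. ] tilt x,y mrad [10. -2.] yaw -10.9 [0.6 0.2 0.1] 51.48290823052619
(np.int64(1058), array([438. , 356.3]), array([38.5, 20.2]), np.float64(25.0), (438.4, 364.3, 20.0)) None
(np.int64(1659), array([356.9, 294.2]), array([38.1, 34.5]), np.float64(24.9), (357.3, 296.4, 20.6)) (np.int64(1054), array([356.9, 296.1]), array([20.2, 20.3]), np.float64(43.7), (356.9, 296.2, 11.2))
(np.int64(1364), array([411.3, 208.1]), array([38.5, 38.6]), np.float64(24.9), (411.6, 208.1, 20.2)) (np.int64(767), array([411.2, 207.9]), array([20.1, 19.9]), np.float64(43.3), (411.4, 208.0, 10.9))
(np.int64(1266), array([426.3, 126.9]), array([38.4, 38.1]), np.float64(24.9), (426.5, 126.8, 20.1)) (np.int64(685), array([426.2, 127. ]), array([20.1, 20.1]), np.float64(43.5), (426.4, 126.9, 10.9))
```

View pics/w9.png

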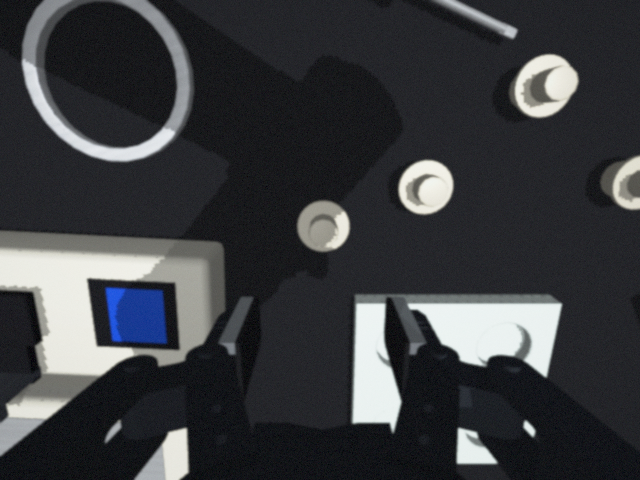

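The picture shows all four stoppers standing, the near one at (323,228). I descend on it.

Request:
arm_command --increments '[[[-0.1,0.6,0],[-2,0.8,-30],0.4],[[-0.1,0.6,0],[-2,0.8,-70],0.4],[[-0.1,0.6,0],[-2,0.8,-105],0.4],[[-0.1,0.6,0],[-2,0.8,-125],0.4],[[-0.1,0.6,0],[-2,0.8,-135],0.4]]'

```text
clock: 38.0
position: [428.1, 126.7, 26.5]
ee_rot: [0.067, 0.703, -0.069, 0.704]
contact_force: [0.4, -0.1, -0.6]
gripper_width: 51.2
```

```bash
python3 - <<'E'
from h import *
st();g=grab("wrist")
c=(428,126); print(rim(g,c,22,r=35,below=4,above=3),rim(g,c,42,r=35,below=6,above=3))
E
```

```text
38.0 [428.1 126.7  26.5] tilt x,y mrad [ 2. -2.] yaw -11.1 [ 0.4 -0.1 -0.6] 51.204545810229504
(np.int64(3507), array([424.4, 127.1]), array([34.8, 38.1]), np.float64(24.9), (426.7, 127.1, 20.4)) (np.int64(3256), array([426.1, 128.2]), array([29.4, 60.9]), np.float64(45.0), (419.8, 126.8, 33.4))
```

Request:
arm_command --increments '[[[0,0,0],[-1.9,0.2,-2],0.4],[[0,0,0],[-1.9,0.2,-2],0.6],[[0,0,0],[-1.9,0.2,-2],1],[[0,0,0],[-1.9,0.2,-2],1],[[0,0,0],[-1.9,0.2,-2],1]]'

```text
clock: 38.55
position: [426.7, 127.3, 25.1]
ee_rot: [0.067, 0.703, -0.068, 0.705]
contact_force: [-1.1, -0.5, 6.0]
gripper_width: 19.3
```

Request:
arm_command --increments '[[[0,0,0],[0,0,0],1],[[0,0,0],[0,0,5],1],[[0,0,0],[0,0,20],1],[[0,0,0],[0,0,50],1],[[0,0,0],[0,0,90],1]]'

```text
clock: 39.05
position: [425.3, 126.5, 115.0]
ee_rot: [0.066, 0.704, -0.07, 0.704]
contact_force: [0.1, 0.2, 0.3]
gripper_width: 19.7
```

```bash
python3 - <<'E'
from h import *
st();g=grab("wrist");s=readout.read_state()["position"]; cv2.imwrite("pics/w10.png",g["im"][200:460,180:460])
P=cloud(g); d=P-s; m=(np.hypot(d[...,0],d[...,1])<24)&(abs(d[...,2])<25)
for lo in range(-6,26,4):
    k=m&(d[...,2]>lo)&(d[...,2]<lo+4); q=d[k]
    if len(q)>10: print(lo,len(q),q.min(0).round(1),q.max(0).round(1))
E
```

```text
39.05 [425.3 126.5 115. ] tilt x,y mrad [-1. -4.] yaw -11.0 [0.1 0.2 0.3] 19.680636397168293
-6 271 [-18.2 -15.8  -6. ] [-7.2 15.  -2. ]
-2 396 [-18.3 -19.   -2. ] [-6.5 20.4  2. ]
2 493 [-18.5 -19.2   2. ] [ 8.4 21.2  6. ]
6 2374 [-18.4 -19.3   6. ] [ 8.3 21.2 10. ]
10 511 [-18.5 -19.4  10. ] [ 7.1 21.2 14. ]
14 370 [-18.5 -19.2  14. ] [ 7.8 21.3 18. ]
18 416 [-18.7 -19.   18. ] [ 7.7 21.3 22. ]
22 278 [-18.6 -18.8  22. ] [ 8.1 21.3 25. ]
```

View pics/w10.png

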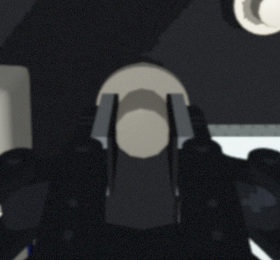

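The stopper is held upright and centred. I carry it to the rear right flask (C).

Request:
arm_command --increments '[[[0,0,0],[8,-15,25],1],[[0,0,0],[25,-38,55],1],[[0,0,0],[45,-65,90],1],[[0,0,0],[70,-102,120],1],[[0,0,0],[95,-140,145],1]]'

```text
clock: 39.6
position: [522.7, -7.8, 266.6]
ee_rot: [0.068, 0.699, -0.065, 0.709]
contact_force: [1.8, 0.6, -0.6]
gripper_width: 19.5
```

Request:
arm_command --increments '[[[0,0,0],[25,-38,0],1],[[0,0,0],[50,-76,0],1],[[0,0,0],[75,-114,0],1],[[0,0,0],[100,-152,0],1],[[0,0,0],[118,-180,0],1]]'

```text
clock: 40.1
position: [641.4, -190.0, 265.8]
ee_rot: [0.069, 0.699, -0.065, 0.709]
contact_force: [0.9, 0.9, 0.1]
gripper_width: 19.7
```

Request:
arm_command --increments '[[[0,0,0],[0,0,0],1],[[0,0,0],[0,0,0],1],[[0,0,0],[0,0,0],1],[[0,0,0],[0,0,0],1],[[0,0,0],[0,0,0],1]]'

```text
clock: 40.6
position: [641.2, -188.9, 266.6]
ee_rot: [0.069, 0.699, -0.065, 0.709]
contact_force: [-0.2, 0.2, -0.0]
gripper_width: 19.2
```

```bash
python3 - <<'E'
from h import *
st();g=grab("wrist"); h=grab("side")
for c in RINGS: print(rim(g,c,199,below=4),rim(h,c,199,below=4))
E
```

```text
40.6 [ 641.2 -188.9  266.6] tilt x,y mrad [15.  4.] yaw -10.8 [-0.2  0.2 -0. ] 19.19968089977727
(np.int64(2073), array([575.2, -90.9]), array([40.9, 41.3]), np.float64(200.8), (575.0, -90.6, 21.8)) (np.int64(112), array([576.9, -90.7]), array([42.2, 41.2]), np.float64(202.6), (576.9, -91.3, 22.1))
(np.int64(1952), array([ 553.9, -180.1]), array([41. , 41.1]), np.float64(201.0), (553.9, -180.2, 21.4)) (np.int64(108), array([ 555.8, -180.8]), array([42.2, 42.7]), np.float64(201.8), (555.1, -180.3, 23.3))
(np.int64(881), array([ 637.7, -202.6]), array([32.9, 41.5]), np.float64(200.4), (641.7, -202.7, 21.5)) (np.int64(129), array([ 643.8, -201.9]), array([42.6, 41.3]), np.float64(202.5), (642.5, -202.7, 23.6))
(np.int64(1434), array([ 665.8, -113. ]), array([41.4, 41.4]), np.float64(200.8), (666.1, -112.9, 21.9)) (np.int64(125), array([ 667.7, -113.3]), array([42.1, 42.2]), np.float64(201.3), (667.3, -113.3, 22.0))
```

Request:
arm_command --increments '[[[-0.2,0.8,0],[-0.2,-6,0],1],[[-0.2,0.8,0],[-0.2,-12,-5],1],[[-0.2,0.8,0],[-0.2,-12.6,-10],1],[[-0.2,0.8,0],[-0.2,-12.6,-20],1],[[-0.2,0.8,0],[-0.2,-12.6,-28],1]]'

```text
clock: 41.2
position: [640.7, -201.8, 236.8]
ee_rot: [0.067, 0.704, -0.067, 0.704]
contact_force: [-0.4, -0.7, -0.4]
gripper_width: 19.7
```

```bash
python3 - <<'E'
from h import *
st()
E
```

```text
41.2 [ 640.7 -201.8  236.8] tilt x,y mrad [-1.  1.] yaw -10.9 [-0.4 -0.7 -0.4] 19.682913238708203
```

Request:
arm_command --increments '[[[0,0,0],[0.3,0.4,-5],1],[[0,0,0],[0.3,0.4,-10],1],[[0,0,0],[0.3,0.4,-15],1],[[0,0,0],[0.3,0.4,-18],1],[[0,0,0],[0.3,0.4,-20],1]]'

```text
clock: 41.7
position: [641.0, -201.4, 216.6]
ee_rot: [0.067, 0.704, -0.067, 0.704]
contact_force: [0.0, -0.0, -0.7]
gripper_width: 19.7
```

Request:
arm_command --increments '[[[0,0,0],[0,0,-2.5],1],[[0,0,0],[0,0,-5],1],[[0,0,0],[0,0,-7],1],[[0,0,0],[0,0,-8],1],[[0,0,0],[0,0,-9],1]]'

```text
clock: 42.2
position: [641.1, -201.4, 207.6]
ee_rot: [0.067, 0.704, -0.067, 0.704]
contact_force: [0.1, -0.2, -0.1]
gripper_width: 19.6
```

No contact yet and 206 expected. Continue slowly.

Request:
arm_command --increments '[[[0,0,0],[0,0,-0.7],1],[[0,0,0],[0,0,-1.4],1],[[0,0,0],[0,0,-2],1],[[0,0,0],[0,0,-2.5],1],[[0,0,0],[0,0,-2.5],1]]'

```text
clock: 42.7
position: [641.3, -201.5, 205.9]
ee_rot: [0.067, 0.704, -0.067, 0.704]
contact_force: [-0.0, 0.4, 2.4]
gripper_width: 19.8
```

Request:
arm_command --increments '[[[0,0,0],[0,0,-0.3],1],[[0,0,0],[0,0,-0.6],1],[[0,0,0],[0,0,-0.9],1],[[0,0,0],[0,0,-1.2],1],[[0,0,0],[0,0,-1.2],1]]'

```text
clock: 43.2
position: [641.7, -201.5, 205.8]
ee_rot: [0.067, 0.703, -0.067, 0.705]
contact_force: [-1.3, 1.0, 4.3]
gripper_width: 19.4
```

Contact at TCP 206 as predicted, so it is home. Release, rise and check.

Request:
arm_command --increments '[[[0,0,0],[-0.5,0,0],1],[[0,0,0],[-0.5,0,0],0.6],[[0,0,0],[-0.5,0,0],0.4],[[0,0,0],[-0.5,0,0],0.4],[[0,0,0],[-0.5,0,3],0.4]]'

```text
clock: 43.7
position: [640.8, -201.4, 207.9]
ee_rot: [0.067, 0.704, -0.067, 0.704]
contact_force: [0.5, 0.1, 0.6]
gripper_width: 51.3
```

Request:
arm_command --increments '[[[0,0,0],[0,0,15],0.4],[[0,0,0],[0,0,35],0.4],[[0,0,0],[0,0,65],0.4],[[0,0,0],[-15,20,95],0.4],[[0,0,0],[-37,55,122],0.4]]'

```text
clock: 44.2
position: [604.0, -147.3, 330.3]
ee_rot: [0.068, 0.704, -0.068, 0.704]
contact_force: [1.0, 1.3, -0.0]
gripper_width: 51.3
```

```bash
cat >> h.py <<'E'
def stop(g,c):
    "stopper in flask near c: flange and grip"
    print("  flange",rim(g,c,203,r=30,below=2.5,above=3),"grip",rim(g,c,223,r=30,below=4,above=4))
E
python3 - <<'E'
from h import *
st();g=grab("wrist"); h=grab("side")
for c in RINGS: tilt(g,c)
stop(g,RINGS[2]);stop(h,RINGS[2])
for c in [(439,363),(357,296),(411,208)]: print(rim(h,c,42,r=40,below=26))
E
```

```text
44.2 [ 604.  -147.3  330.3] tilt x,y mrad [-0. -0.] yaw -11.0 [ 1.   1.3 -0. ] 51.27349073958495
1604 1888 centre [576.1 -89.5 131.5] lean deg [-0.9 -1.2] rms 0.32
1551 1955 centre [ 553.7 -178.9  131.5] lean deg [ 0.  -1.1] rms 0.31
1627 1220 centre [ 643.  -201.4  131.5] lean deg [-0.2 -1.2] rms 0.29
1651 1799 centre [ 665.3 -111.9  131.3] lean deg [-2.9 -0.1] rms 0.48
  flange (np.int64(1035), array([ 640.7, -201.9]), array([38.3, 38.2]), np.float64(206.0), (640.8, -201.9, 20.2)) grip (np.int64(415), array([ 640.4, -200.9]), array([20. , 17.6]), np.float64(223.9), (640.5, -202.1, 10.9))
  flange (np.int64(143), array([ 644.4, -202. ]), array([40. , 38.8]), np.float64(205.9), (645.1, -202.4, 22.8)) grip (np.int64(71), array([ 643.7, -202.1]), array([19.7, 19.6]), np.float64(225.2), (643.1, -202.4, 11.1))
(np.int64(199), array([442.3, 365.5]), array([34.1, 36.9]), np.float64(44.8), (440.5, 367.1, 21.5))
(np.int64(175), array([360.9, 295.8]), array([32.1, 36.3]), np.float64(44.8), (358.6, 295.4, 20.5))
(np.int64(179), array([416.8, 208.1]), array([30.8, 36.6]), np.float64(45.1), (414.7, 207.9, 19.8))
```

```bash
python3 - <<'E'
from h import *
g=grab("wrist");h=grab("side")
tilt(h,RINGS[3]); print(rim(g,RINGS[3],199,below=4),rim(h,RINGS[3],199,below=4))
E
```

```text
426 463 centre [ 666.3 -112.4  132.1] lean deg [ 0.7 -0.5] rms 0.63
(np.int64(631), array([ 665.6, -113. ]), array([41.6, 41.2]), np.float64(200.1), (665.8, -113.1, 21.6)) (np.int64(134), array([ 667.9, -113.2]), array([41.1, 41.1]), np.float64(201.3), (667.9, -113.7, 22.4))
```

Request:
arm_command --increments '[[[0,0,0],[-20,35,0],0.4],[[0,0,0],[-45,75,-10],0.4],[[0,0,0],[-70,115,-25],0.4],[[0,0,0],[-95,155,-45],0.4],[[0,0,0],[-120,200,-70],0.4]]'

```text
clock: 44.9
position: [486.2, 48.2, 263.3]
ee_rot: [0.067, 0.703, -0.067, 0.704]
contact_force: [0.3, 0.5, 0.4]
gripper_width: 51.1
```

Request:
arm_command --increments '[[[0,0,0],[-20,45,-35],0.4],[[0,0,0],[-40,90,-70],0.4],[[0,0,0],[-60,135,-115],0.4],[[0,0,0],[-73,155,-160],0.4],[[0,0,0],[-73,155,-165],0.4]]'

```text
clock: 45.4
position: [412.1, 203.6, 95.8]
ee_rot: [0.066, 0.704, -0.067, 0.704]
contact_force: [0.1, -0.6, -0.2]
gripper_width: 51.1
```

```bash
python3 - <<'E'
from h import *
st();g=grab("wrist")
c=(411,208); print(rim(g,c,22,r=35,below=4,above=3),rim(g,c,42,r=35,below=6,above=3))
E
```

```text
45.4 [412.1 203.6  95.8] tilt x,y mrad [-0. -1.] yaw -10.8 [ 0.1 -0.6 -0.2] 51.12794304415984
(np.int64(1937), array([411.3, 208.4]), array([38.7, 38. ]), np.float64(25.0), (411.5, 208.3, 20.2)) (np.int64(1141), array([411. , 208.5]), array([20.1, 20. ]), np.float64(43.4), (411.3, 208.5, 10.9))
```

Request:
arm_command --increments '[[[0,0,0],[-1,5,-10],0.4],[[0,0,0],[-1,5,-30],0.4],[[0,0,0],[-1,5,-50],0.4],[[0,0,0],[-1,5,-65],0.4],[[0,0,0],[-1,5,-70],0.4]]'

```text
clock: 45.95
position: [406.7, 206.0, 18.3]
ee_rot: [0.063, 0.708, -0.072, 0.7]
contact_force: [0.0, -0.6, -0.7]
gripper_width: 50.8
```

```bash
python3 - <<'E'
from h import *
st();g=grab("wrist")
c=(411,208); print(rim(g,c,22,r=35,below=4,above=3))
E
```

```text
45.95 [406.7 206.   18.3] tilt x,y mrad [-13. -11.] yaw -10.9 [ 0.  -0.6 -0.7] 50.84599528615419
(np.int64(3949), array([409. , 205.7]), array([34.3, 50.5]), np.float64(25.0), (407.1, 208.7, 30.8))
```

Request:
arm_command --increments '[[[0.6,-0.7,0],[4,2.4,7],0.4],[[0.6,-0.7,0],[4,2.4,7],0.4],[[0.6,-0.7,0],[4,2.4,7],0.4],[[0.6,-0.7,0],[4,2.4,7],0.4],[[0.6,-0.7,0],[4,2.4,7],0.4]]'

```text
clock: 46.5
position: [411.0, 208.7, 25.9]
ee_rot: [0.067, 0.704, -0.067, 0.704]
contact_force: [0.1, 0.2, -0.0]
gripper_width: 51.2
```

```bash
python3 - <<'E'
from h import *
st()
E
```

```text
46.5 [411.  208.7  25.9] tilt x,y mrad [1. 0.] yaw -10.9 [ 0.1  0.2 -0. ] 51.24990302087324
```

Now grip, lift and carry to D, arm target (664.7, −111.8).

Request:
arm_command --increments '[[[0,0,0],[0,0,-1],0.6],[[0,0,0],[0,0,-1],1],[[0,0,0],[0,0,-1],1],[[0,0,0],[0,0,-1],1],[[0,0,0],[0,0,-1],1]]'

```text
clock: 47.0
position: [411.1, 208.9, 25.1]
ee_rot: [0.067, 0.704, -0.067, 0.704]
contact_force: [-0.4, 0.5, 3.2]
gripper_width: 19.8
```

Request:
arm_command --increments '[[[0,0,0],[0,0,0],1],[[0,0,0],[0,0,5],1],[[0,0,0],[0,0,20],1],[[0,0,0],[0,0,50],1],[[0,0,0],[0,0,90],1]]'

```text
clock: 47.5
position: [409.9, 207.7, 114.7]
ee_rot: [0.066, 0.705, -0.069, 0.703]
contact_force: [1.1, 0.0, -0.4]
gripper_width: 19.9
```

Request:
arm_command --increments '[[[0,0,0],[10,-8,35],1],[[0,0,0],[25,-25,70],1],[[0,0,0],[50,-60,105],1],[[0,0,0],[77,-95,135],1],[[0,0,0],[104,-130,150],1]]'

```text
clock: 48.0
position: [511.9, 80.8, 265.7]
ee_rot: [0.066, 0.704, -0.067, 0.704]
contact_force: [2.2, 0.7, -0.5]
gripper_width: 19.7
```

Request:
arm_command --increments '[[[0,0,0],[28,-35,0],1],[[0,0,0],[56,-70,0],1],[[0,0,0],[84,-105,0],1],[[0,0,0],[112,-140,0],1],[[0,0,0],[135,-170,0],1]]'

```text
clock: 48.5
position: [647.7, -91.2, 265.1]
ee_rot: [0.067, 0.704, -0.068, 0.704]
contact_force: [0.7, 1.1, -0.4]
gripper_width: 19.3
```

Request:
arm_command --increments '[[[0,0,0],[3,-3,0],1],[[0,0,0],[7,-8,0],1],[[0,0,0],[10,-12,0],1],[[0,0,0],[10,-12,0],1],[[0,0,0],[10,-12,0],1]]'

```text
clock: 49.0
position: [657.4, -102.3, 265.6]
ee_rot: [0.066, 0.704, -0.067, 0.704]
contact_force: [-0.1, 0.8, -0.1]
gripper_width: 19.7
```

```bash
python3 - <<'E'
from h import *
st()
E
```

```text
49.0 [ 657.4 -102.3  265.6] tilt x,y mrad [ 0. -1.] yaw -10.8 [-0.1  0.8 -0.1] 19.713640644637728
```

Request:
arm_command --increments '[[[0,0,0],[4,-5,-3],1],[[0,0,0],[7.3,-9.5,-8],1],[[0,0,0],[7.3,-9.5,-16],1],[[0,0,0],[7.3,-9.5,-24],1],[[0,0,0],[7.3,-9.5,-28],1]]'

```text
clock: 49.5
position: [664.0, -111.7, 235.8]
ee_rot: [0.067, 0.705, -0.067, 0.703]
contact_force: [0.3, -0.6, -0.4]
gripper_width: 19.7
```

Request:
arm_command --increments '[[[0,0,0],[0,0,-5],1],[[0,0,0],[0,0,-10],1],[[0,0,0],[0,0,-15],1],[[0,0,0],[0,0,-18],1],[[0,0,0],[0,0,-20],1]]'

```text
clock: 50.0
position: [664.0, -111.7, 215.5]
ee_rot: [0.066, 0.705, -0.067, 0.703]
contact_force: [-0.2, 0.0, -0.2]
gripper_width: 19.5
```

Request:
arm_command --increments '[[[0,0,0],[0,0,-2.5],1],[[0,0,0],[0,0,-5],1],[[0,0,0],[0,0,-7],1],[[0,0,0],[0,0,-8],1],[[0,0,0],[0,0,-9],1]]'

```text
clock: 50.5
position: [664.0, -111.7, 206.4]
ee_rot: [0.066, 0.705, -0.067, 0.703]
contact_force: [0.1, 1.0, 0.1]
gripper_width: 19.8
```

Request:
arm_command --increments '[[[0,0,0],[0,0,-0.6],1],[[0,0,0],[0,0,-1.2],1],[[0,0,0],[0,0,-1.8],1],[[0,0,0],[0,0,-2.4],1],[[0,0,0],[0,0,-2.4],1]]'

```text
clock: 51.0
position: [664.4, -111.7, 205.6]
ee_rot: [0.066, 0.704, -0.067, 0.704]
contact_force: [-0.1, 0.9, 5.0]
gripper_width: 19.7
```

Request:
arm_command --increments '[[[0,0,0],[0,0,-0.3],1],[[0,0,0],[0,0,-0.6],1],[[0,0,0],[0,0,-0.6],1],[[0,0,0],[0,0,-0.6],1],[[0,0,0],[0,0,-0.6],1]]'

```text
clock: 51.5
position: [664.6, -111.7, 205.6]
ee_rot: [0.066, 0.704, -0.067, 0.704]
contact_force: [-1.5, 0.5, 6.1]
gripper_width: 19.5
```

Request:
arm_command --increments '[[[0,0,0],[-0.4,0,0],1],[[0,0,0],[-0.4,0,0],0.6],[[0,0,0],[-0.4,0,0],0.4],[[0,0,0],[-0.4,0,0],0.4],[[0,0,0],[-0.4,0,3],0.4]]'

```text
clock: 52.0
position: [663.8, -111.7, 207.5]
ee_rot: [0.066, 0.704, -0.067, 0.704]
contact_force: [0.1, -1.0, 0.5]
gripper_width: 51.3
```

Request:
arm_command --increments '[[[0,0,0],[0,0,15],0.4],[[0,0,0],[0,0,35],0.4],[[0,0,0],[0,5,60],0.4],[[0,0,0],[-15,40,60],0.4],[[0,0,0],[-35,80,60],0.4]]'

```text
clock: 52.5
position: [629.2, -31.8, 268.0]
ee_rot: [0.067, 0.704, -0.068, 0.704]
contact_force: [1.5, 1.2, 0.9]
gripper_width: 50.9
```

Request:
arm_command --increments '[[[0,0,0],[-20,42,0],0.4],[[0,0,0],[-40,84,0],0.4],[[0,0,0],[-60,126,-10],0.4],[[0,0,0],[-80,168,-20],0.4],[[0,0,0],[-100,210,-40],0.4]]'

```text
clock: 53.0
position: [529.3, 179.6, 229.7]
ee_rot: [0.068, 0.702, -0.067, 0.705]
contact_force: [0.6, 0.8, -0.1]
gripper_width: 51.1
```

Request:
arm_command --increments '[[[0,0,0],[-20,42,-25],0.4],[[0,0,0],[-40,84,-55],0.4],[[0,0,0],[-60,126,-80],0.4],[[0,0,0],[-80,160,-105],0.4],[[0,0,0],[-94,182,-115],0.4]]'

```text
clock: 53.5
position: [433.6, 362.9, 112.8]
ee_rot: [0.067, 0.703, -0.067, 0.705]
contact_force: [0.3, -0.2, 0.4]
gripper_width: 50.9
```

Request:
arm_command --increments '[[[0,0,0],[0,0,0],0.4],[[0,0,0],[0,0,0],0.4],[[0,0,0],[0,0,0],0.4],[[0,0,0],[0,0,0],0.4],[[0,0,0],[0,0,0],0.4]]'

```text
clock: 54.0
position: [434.4, 362.2, 113.5]
ee_rot: [0.068, 0.703, -0.068, 0.705]
contact_force: [0.1, -0.5, 1.0]
gripper_width: 51.1
```

```bash
python3 - <<'E'
from h import *
st();g=grab("wrist");h=grab("side")
c=(438,364); print(rim(g,c,22,r=35,below=4,above=3),rim(g,c,42,r=35,below=6,above=3))
stop(h,RINGS[2]);stop(h,RINGS[3])
for c in RINGS: tilt(h,c)
E
```

```text
54.0 [434.4 362.2 113.5] tilt x,y mrad [3. 0.] yaw -11.0 [ 0.1 -0.5  1. ] 51.12330622591663
(np.int64(1659), array([437.7, 366.3]), array([38.5, 37.8]), np.float64(24.9), (438.2, 366.5, 20.3)) (np.int64(963), array([437.5, 366.4]), array([20., 20.]), np.float64(43.7), (437.8, 366.5, 10.9))
  flange (np.int64(140), array([ 644.5, -201.9]), array([40.9, 38.4]), np.float64(205.9), (644.6, -200.9, 21.5)) grip (np.int64(70), array([ 642.8, -201.7]), array([21.6, 19.9]), np.float64(226.4), (642.6, -200.4, 11.9))
  flange (np.int64(148), array([ 667.3, -112.3]), array([39.8, 39. ]), np.float64(205.9), (667.8, -111.2, 21.4)) grip (np.int64(77), array([ 666.9, -111.8]), array([22.4, 19.5]), np.float64(226.6), (666.1, -113.4, 12.2))
428 424 centre [576.7 -90.1 132.3] lean deg [-0.2 -0.6] rms 0.72
383 407 centre [ 554.5 -179.4  132.6] lean deg [ 0.9 -0.7] rms 0.73
169 294 centre [ 644.3 -201.7  132.1] lean deg [-0.4  1.8] rms 0.76
423 292 centre [ 666.2 -112.4  132.4] lean deg [ 0.8 -0.6] rms 0.65
```

Good. Stopper 3 is at (437.5, 366.4).

Request:
arm_command --increments '[[[0,0,0],[3,4,-10],0.4],[[0,0,0],[3,4,-30],0.4],[[0,0,0],[3,4,-55],0.4],[[0,0,0],[3,4,-75],0.4],[[0,0,0],[3,4,-84],0.4]]'

```text
clock: 54.6
position: [436.5, 365.2, 26.7]
ee_rot: [0.067, 0.703, -0.069, 0.704]
contact_force: [-0.5, 0.3, -0.4]
gripper_width: 51.3
```

Request:
arm_command --increments '[[[0,0,0],[0,0,0],0.4],[[0,0,0],[0,0,0],0.4],[[0,0,0],[0,0,0],0.4],[[0,0,0],[0,0,0],0.4],[[0,0,0],[0,0,0],0.4]]'

```text
clock: 55.1
position: [436.8, 365.6, 27.5]
ee_rot: [0.067, 0.703, -0.069, 0.704]
contact_force: [-0.2, -0.1, -0.5]
gripper_width: 51.3
```

```bash
python3 - <<'E'
from h import *
st()
E
```

```text
55.1 [436.8 365.6  27.5] tilt x,y mrad [ 2. -2.] yaw -11.0 [-0.2 -0.1 -0.5] 51.3388933619846
```

Request:
arm_command --increments '[[[0,0,0],[0.4,0.5,-2.5],0.6],[[0,0,0],[0.4,0.5,-2.5],1],[[0,0,0],[0.4,0.5,-2.5],1],[[0,0,0],[0.4,0.5,-2.5],1],[[0,0,0],[0.4,0.5,-2.5],1]]'

```text
clock: 55.6
position: [437.3, 366.3, 25.3]
ee_rot: [0.067, 0.703, -0.068, 0.705]
contact_force: [-0.5, -0.5, 1.9]
gripper_width: 19.6
```

Request:
arm_command --increments '[[[0,0,0],[0,0,0],1],[[0,0,0],[0,0,5],1],[[0,0,0],[0,0,20],1],[[0,0,0],[0,0,50],1],[[0,0,0],[0,0,90],1]]'

```text
clock: 56.1
position: [436.2, 365.0, 114.4]
ee_rot: [0.066, 0.704, -0.07, 0.704]
contact_force: [0.9, 0.7, 0.1]
gripper_width: 19.7
```

Request:
arm_command --increments '[[[0,0,0],[2,-10,35],1],[[0,0,0],[8,-35,70],1],[[0,0,0],[16,-75,100],1],[[0,0,0],[25,-115,130],1],[[0,0,0],[34,-158,150],1]]'

```text
clock: 56.6
position: [470.5, 205.9, 266.8]
ee_rot: [0.066, 0.703, -0.069, 0.704]
contact_force: [1.4, 0.8, -1.0]
gripper_width: 19.6
```

Request:
arm_command --increments '[[[0,0,0],[9,-42,0],1],[[0,0,0],[18,-84,0],1],[[0,0,0],[27,-126,0],1],[[0,0,0],[36,-168,0],1],[[0,0,0],[45,-210,0],1]]'

```text
clock: 57.1
position: [515.2, -5.8, 267.1]
ee_rot: [0.066, 0.703, -0.069, 0.704]
contact_force: [0.5, -0.7, 0.1]
gripper_width: 19.4
```

Request:
arm_command --increments '[[[0,0,0],[9,-42,0],1],[[0,0,0],[18,-84,0],1],[[0,0,0],[27,-124,0],1],[[0,0,0],[34,-155,0],1],[[0,0,0],[36,-170,0],1]]'

```text
clock: 57.6
position: [551.1, -178.2, 266.5]
ee_rot: [0.067, 0.704, -0.07, 0.704]
contact_force: [-0.2, 0.3, -0.1]
gripper_width: 19.2
```

```bash
python3 - <<'E'
from h import *
st()
E
```

```text
57.6 [ 551.1 -178.2  266.5] tilt x,y mrad [ 0. -4.] yaw -11.1 [-0.2  0.3 -0.1] 19.179913848393802
```

Request:
arm_command --increments '[[[0.2,0,0],[1,-1,-4],1],[[0.2,0,0],[1.2,-1.2,-12],1],[[0.2,0,0],[1.2,-1.2,-20],1],[[0.2,0,0],[1.2,-1.2,-26],1],[[0.2,0,0],[1.2,-1.2,-30],1]]'

```text
clock: 58.1
position: [551.9, -178.4, 235.6]
ee_rot: [0.068, 0.704, -0.068, 0.703]
contact_force: [-0.6, -0.4, 0.8]
gripper_width: 19.8
```

```bash
python3 - <<'E'
from h import *
st()
E
```

```text
58.1 [ 551.9 -178.4  235.6] tilt x,y mrad [-1.  0.] yaw -11.0 [-0.6 -0.4  0.8] 19.792786654795893
```

Request:
arm_command --increments '[[[0,0,0],[0.6,-0.7,-5],1],[[0,0,0],[0.6,-0.7,-10],1],[[0,0,0],[0.6,-0.7,-15],1],[[0,0,0],[0.6,-0.7,-18],1],[[0,0,0],[0.6,-0.7,-20],1]]'

```text
clock: 58.6
position: [552.4, -179.1, 215.3]
ee_rot: [0.068, 0.704, -0.068, 0.703]
contact_force: [0.4, 0.7, -0.3]
gripper_width: 19.8
```

Request:
arm_command --increments '[[[0,0,0],[0,0,-2.5],1],[[0,0,0],[0,0,-5],1],[[0,0,0],[0,0,-7],1],[[0,0,0],[0,0,-8],1],[[0,0,0],[0,0,-9],1]]'

```text
clock: 59.1
position: [552.5, -179.1, 206.3]
ee_rot: [0.068, 0.704, -0.068, 0.703]
contact_force: [-0.1, -0.6, -0.1]
gripper_width: 19.5
```

Request:
arm_command --increments '[[[0,0,0],[0,0,-0.6],1],[[0,0,0],[0,0,-1.2],1],[[0,0,0],[0,0,-1.8],1],[[0,0,0],[0,0,-2.4],1],[[0,0,0],[0,0,-2.4],1]]'

```text
clock: 59.6
position: [553.0, -179.2, 205.6]
ee_rot: [0.068, 0.703, -0.068, 0.704]
contact_force: [-0.7, 1.0, 6.0]
gripper_width: 19.3
```

Request:
arm_command --increments '[[[0,0,0],[-0.4,0,0],1],[[0,0,0],[-0.4,0,0],0.6],[[0,0,0],[-0.4,0,0],0.4],[[0,0,0],[-0.4,0,0],0.4],[[0,0,0],[-0.4,0,3],0.4]]'

```text
clock: 60.1
position: [552.2, -179.2, 207.9]
ee_rot: [0.068, 0.704, -0.068, 0.704]
contact_force: [-0.0, 1.1, 0.3]
gripper_width: 51.4
```

Request:
arm_command --increments '[[[0,0,0],[0,0,15],0.4],[[0,0,0],[0,0,35],0.4],[[0,0,0],[-5,0,60],0.4],[[0,0,0],[-25,40,60],0.4],[[0,0,0],[-42,80,60],0.4]]'

```text
clock: 60.6
position: [510.1, -99.0, 268.5]
ee_rot: [0.069, 0.703, -0.069, 0.704]
contact_force: [0.5, 1.1, -0.6]
gripper_width: 51.3
```

Request:
arm_command --increments '[[[0,0,0],[-18,42,0],0.4],[[0,0,0],[-36,84,0],0.4],[[0,0,0],[-54,126,-10],0.4],[[0,0,0],[-72,168,-20],0.4],[[0,0,0],[-88,208,-40],0.4]]'

```text
clock: 61.1
position: [421.9, 111.0, 229.8]
ee_rot: [0.07, 0.702, -0.068, 0.705]
contact_force: [0.6, 0.5, 0.8]
gripper_width: 51.0
```

Request:
arm_command --increments '[[[0,0,0],[-16,42,-25],0.4],[[0,0,0],[-32,84,-55],0.4],[[0,0,0],[-48,126,-80],0.4],[[0,0,0],[-60,160,-105],0.4],[[0,0,0],[-64,183,-115],0.4]]'

```text
clock: 61.6
position: [356.0, 295.2, 112.8]
ee_rot: [0.068, 0.703, -0.068, 0.705]
contact_force: [0.5, -1.1, 1.0]
gripper_width: 51.1
```

Request:
arm_command --increments '[[[0,0,0],[0,0,0],0.4],[[0,0,0],[0,0,0],0.4],[[0,0,0],[0,0,0],0.4],[[0,0,0],[0,0,0],0.4],[[0,0,0],[0,0,0],0.4]]'

```text
clock: 62.1
position: [356.5, 294.6, 113.5]
ee_rot: [0.069, 0.702, -0.068, 0.705]
contact_force: [-0.1, -0.1, -0.7]
gripper_width: 51.6
```

```bash
python3 - <<'E'
from h import *
st();g=grab("wrist");h=grab("side")
c=(357,296); print(rim(g,c,22,r=35,below=4,above=3),rim(g,c,42,r=35,below=6,above=3))
for c in RINGS[1:]: stop(h,c)
for c in RINGS: tilt(h,c)
E
```

```text
62.1 [356.5 294.6 113.5] tilt x,y mrad [4. 1.] yaw -11.1 [-0.1 -0.1 -0.7] 51.60933527111565
(np.int64(1697), array([356.4, 296.8]), array([38.5, 37.9]), np.float64(25.0), (356.7, 296.6, 20.2)) (np.int64(968), array([356.2, 296.9]), array([20.1, 19.8]), np.float64(43.5), (356.6, 296.9, 10.9))
  flange (np.int64(119), array([ 556.1, -179.8]), array([37.8, 37.2]), np.float64(206.0), (556.0, -178.9, 21.0)) grip (np.int64(64), array([ 555.6, -179.8]), array([20.3, 20.4]), np.float64(226.6), (556.2, -180.0, 12.1))
  flange (np.int64(136), array([ 643.6, -201.1]), array([38.4, 38.8]), np.float64(206.0), (644.8, -201.7, 21.4)) grip (np.int64(69), array([ 642.7, -202.1]), array([20.6, 20. ]), np.float64(225.5), (642.2, -202.5, 11.7))
  flange (np.int64(148), array([ 668.3, -112.5]), array([38.3, 37.5]), np.float64(205.6), (668.1, -112.1, 21.7)) grip (np.int64(78), array([ 666.8, -112.6]), array([21.9, 19.9]), np.float64(225.0), (666.9, -113.7, 12.3))
443 416 centre [576.8 -90.1 132.5] lean deg [-0.1 -0.8] rms 0.71
378 267 centre [ 554.6 -179.5  132.7] lean deg [ 0.1 -1.1] rms 0.75
159 283 centre [ 644.4 -201.6  132.5] lean deg [-1.  -1.2] rms 0.68
428 284 centre [ 666.3 -112.3  132.5] lean deg [ 0.3 -0.8] rms 0.68
```

Request:
arm_command --increments '[[[0,0.2,0],[-0.2,2.2,-10],0.4],[[0,0.2,0],[-0.2,2.2,-30],0.4],[[0,0.2,0],[-0.2,2.2,-55],0.4],[[0,0.2,0],[-0.2,2.2,-75],0.4],[[0,0.2,0],[-0.2,2.2,-84],0.4]]'

```text
clock: 62.7
position: [355.5, 295.8, 27.2]
ee_rot: [0.067, 0.704, -0.069, 0.703]
contact_force: [0.7, -1.2, -0.2]
gripper_width: 51.2
```

Request:
arm_command --increments '[[[0,0,0],[0,0,0],0.4],[[0,0,0],[0,0,0],0.4],[[0,0,0],[0,0,0],0.4],[[0,0,0],[0,0,0],0.4],[[0,0,0],[0,0,0],0.4]]'

```text
clock: 63.2
position: [355.8, 296.2, 27.9]
ee_rot: [0.068, 0.704, -0.069, 0.703]
contact_force: [-0.7, 0.1, -0.6]
gripper_width: 51.4
```

```bash
python3 - <<'E'
from h import *
st()
E
```

```text
63.2 [355.8 296.2  27.9] tilt x,y mrad [-1. -1.] yaw -11.1 [-0.7  0.1 -0.6] 51.39085924639123
```

Request:
arm_command --increments '[[[0,0,0],[0.3,0.5,-3],0.6],[[0,0,0],[0.3,0.5,-3],1],[[0,0,0],[0.3,0.5,-3],1],[[0,0,0],[0.3,0.5,-3],1],[[0,0,0],[0.3,0.5,-3],1]]'

```text
clock: 63.7
position: [356.1, 296.8, 25.0]
ee_rot: [0.068, 0.704, -0.069, 0.703]
contact_force: [-0.9, -0.2, 2.5]
gripper_width: 19.8
```

Request:
arm_command --increments '[[[0,0,0],[0,0,0],1],[[0,0,0],[0,0,5],1],[[0,0,0],[0,0,20],1],[[0,0,0],[0,0,50],1],[[0,0,0],[0,0,90],1]]'

```text
clock: 64.2
position: [355.2, 295.4, 114.7]
ee_rot: [0.067, 0.705, -0.071, 0.703]
contact_force: [0.9, 1.0, 0.4]
gripper_width: 19.5
```

Request:
arm_command --increments '[[[0,0,0],[5,-10,35],1],[[0,0,0],[18,-35,70],1],[[0,0,0],[36,-68,105],1],[[0,0,0],[56,-103,135],1],[[0,0,0],[76,-138,150],1]]'

```text
clock: 64.7
position: [432.2, 156.6, 268.0]
ee_rot: [0.067, 0.704, -0.069, 0.704]
contact_force: [0.9, 0.9, -0.5]
gripper_width: 19.6
```

Request:
arm_command --increments '[[[0,0,0],[20,-36,0],1],[[0,0,0],[40,-72,0],1],[[0,0,0],[60,-108,0],1],[[0,0,0],[80,-144,0],1],[[0,0,0],[100,-180,0],1]]'

```text
clock: 65.2
position: [532.4, -25.0, 268.0]
ee_rot: [0.068, 0.704, -0.069, 0.704]
contact_force: [0.5, -0.1, -0.1]
gripper_width: 19.7
```

Request:
arm_command --increments '[[[0,0,0],[18,-32,0],1],[[0,0,0],[34,-55,0],1],[[0,0,0],[42,-66,0],1],[[0,0,0],[42,-66,0],1],[[0,0,0],[42,-66,0],1]]'

```text
clock: 65.7
position: [573.9, -90.6, 267.7]
ee_rot: [0.068, 0.704, -0.069, 0.704]
contact_force: [0.1, 0.3, 0.0]
gripper_width: 19.6
```

```bash
python3 - <<'E'
from h import *
st()
E
```

```text
65.7 [573.9 -90.6 267.7] tilt x,y mrad [-1. -1.] yaw -11.1 [0.1 0.3 0. ] 19.64109134688214
```

Request:
arm_command --increments '[[[0,0,0],[0.2,1.1,-4],1],[[0,0,0],[0.2,1.1,-12],1],[[0,0,0],[0.2,1.1,-20],1],[[0,0,0],[0.2,1.1,-28],1],[[0,0,0],[0.2,1.1,-32],1]]'

```text
clock: 66.2
position: [573.5, -89.2, 234.3]
ee_rot: [0.067, 0.705, -0.069, 0.703]
contact_force: [0.6, -0.3, 0.1]
gripper_width: 19.8
```

Request:
arm_command --increments '[[[0,0,0],[0,0,-5],1],[[0,0,0],[0,0,-10],1],[[0,0,0],[0,0,-15],1],[[0,0,0],[0,0,-18],1],[[0,0,0],[0,0,-20],1]]'

```text
clock: 66.7
position: [573.4, -89.3, 214.0]
ee_rot: [0.067, 0.705, -0.069, 0.703]
contact_force: [0.1, -0.1, 0.8]
gripper_width: 19.5
```

Request:
arm_command --increments '[[[0,0,0],[0,0,-2.5],1],[[0,0,0],[0,0,-5],1],[[0,0,0],[0,0,-6.5],1],[[0,0,0],[0,0,-7.5],1],[[0,0,0],[0,0,-8],1]]'

```text
clock: 67.2
position: [573.4, -89.3, 206.0]
ee_rot: [0.067, 0.705, -0.069, 0.703]
contact_force: [-0.1, -0.1, -0.0]
gripper_width: 19.4
```

Request:
arm_command --increments '[[[0,0,0],[0,0,-0.6],1],[[0,0,0],[0,0,-1.2],1],[[0,0,0],[0,0,-1.8],1],[[0,0,0],[0,0,-2.4],1],[[0,0,0],[0,0,-2.4],1]]'

```text
clock: 67.7
position: [574.3, -89.2, 205.4]
ee_rot: [0.067, 0.704, -0.068, 0.704]
contact_force: [-1.6, 1.4, 6.7]
gripper_width: 19.4
```

Home. Release, rise, back off and make the final checks.

Request:
arm_command --increments '[[[0,0,0],[-0.5,0,0],1],[[0,0,0],[-0.5,0,0],0.6],[[0,0,0],[-0.5,0,0],0.4],[[0,0,0],[-0.5,0,0],0.4],[[0,0,0],[-0.5,0,3],0.4]]'

```text
clock: 68.2
position: [573.3, -89.3, 207.8]
ee_rot: [0.067, 0.704, -0.069, 0.703]
contact_force: [-0.6, -0.3, 1.5]
gripper_width: 51.2
```

Request:
arm_command --increments '[[[0,0,0],[0,0,15],0.4],[[0,0,0],[0,0,40],0.4],[[0,0,0],[0,-5,70],0.4],[[0,0,0],[10,-30,100],0.4],[[0,0,0],[20,-50,125],0]]'

```text
clock: 68.7
position: [593.6, -139.9, 335.2]
ee_rot: [0.067, 0.704, -0.068, 0.704]
contact_force: [0.7, 0.3, 0.5]
gripper_width: 64.2
```

Request:
arm_command --increments '[[[0,0,0],[0,0,10],0],[[0,0,0],[0,0,20],0],[[0,0,0],[0,0,20],0],[[0,0,0],[0,0,20],0],[[0,0,0],[0,0,20],0]]'

```text
clock: 69.2
position: [593.1, -139.2, 354.0]
ee_rot: [0.067, 0.705, -0.068, 0.703]
contact_force: [-0.1, -0.2, -1.1]
gripper_width: 85.1
```

```bash
python3 - <<'E'
from h import *
st();g=grab("wrist");h=grab("side")
for c in RINGS: tilt(g,c);tilt(h,c);stop(g,c);stop(h,c)
cv2.imwrite("pics/fin.png",np.vstack([np.hstack([cv2.resize(h["im"],(400,300)),cv2.resize(grab("top")["im"],(400,300))]),np.hstack([cv2.resize(g["im"],(400,300)),cv2.resize(h["im"][100:325,100:400],(400,300))])]))
E
```

```text
69.2 [ 593.1 -139.2  354. ] tilt x,y mrad [-2. -2.] yaw -10.9 [-0.1 -0.2 -1.1] 85.13953910609793
1379 982 centre [576.1 -89.6 131.4] lean deg [-0.3  0.2] rms 0.37
442 269 centre [577.1 -90.  132.2] lean deg [-0.5 -0.9] rms 0.65
  flange (np.int64(1258), array([574.2, -89.9]), array([38.1, 38. ]), np.float64(205.9), (574.3, -89.7, 20.1)) grip (np.int64(659), array([573.9, -90.3]), array([19.9, 19.9]), np.float64(224.4), (574.1, -90.2, 10.9))
  flange (np.int64(129), array([578.7, -89.5]), array([37.7, 38.2]), np.float64(205.6), (577.9, -88.6, 21.5)) grip (np.int64(67), array([577.9, -89.9]), array([20.9, 20. ]), np.float64(226.3), (577.7, -90.3, 11.2))
1363 966 centre [ 553.7 -179.   131.4] lean deg [ 0.4 -1.3] rms 0.29
383 266 centre [ 554.8 -179.4  132.1] lean deg [ 0.4 -1.1] rms 0.75
  flange (np.int64(1265), array([ 553.4, -179.6]), array([38.1, 38.2]), np.float64(205.9), (553.5, -179.7, 20.1)) grip (np.int64(664), array([ 553.3, -179.8]), array([20.1, 20.2]), np.float64(224.1), (553.2, -180.1, 10.9))
  flange (np.int64(116), array([ 556.3, -179.5]), array([38.8, 38.9]), np.float6
[... 599 characters left out ...]
1.3, 20.5)) grip (np.int64(72), array([ 643.7, -201.4]), array([19.7, 19.4]), np.float64(225.2), (643.0, -200.7, 11.6))
1439 1105 centre [ 665.4 -112.   131.5] lean deg [ 0.8 -0.5] rms 0.31
423 296 centre [ 666.3 -112.4  132.3] lean deg [ 0.4 -0.6] rms 0.65
  flange (np.int64(890), array([ 662.8, -112.6]), array([35.3, 38.2]), np.float64(206.0), (664.8, -112.6, 20.3)) grip (np.int64(512), array([ 664.2, -112.9]), array([20. , 19.7]), np.float64(223.6), (664.4, -112.7, 11.0))
  flange (np.int64(153), array([ 666.7, -112.8]), array([38.7, 38.2]), np.float64(205.8), (667.9, -111.3, 21.9)) grip (np.int64(75), array([ 667.2, -111.9]), array([20.3, 19.7]), np.float64(224.8), (666.7, -112.3, 11.1))
```

View pics/fin.png

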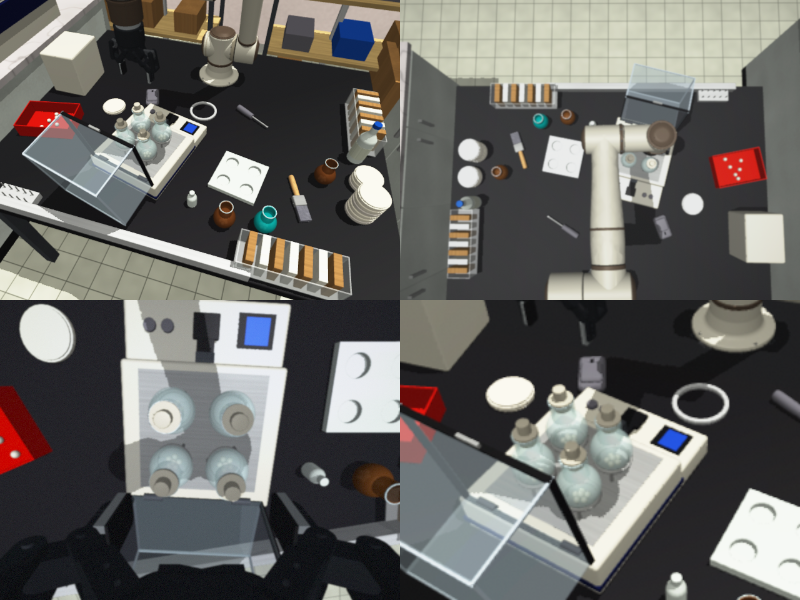

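The final view shows four stoppered flasks upright in the rings, the hood standing open, the rack empty and the bystanders in place. I hand in.

```bash
python3 -c "
from h import *
print(arm.job_done()); st()"
```

```text
the job is handed in; nothing more can be done
None
the job is handed in; nothing more can be done
```

The job is done and handed in at about 69 s on the robot's clock. I pressed the key and the hood opened. I then set all four clear flasks from the rack in separate rings and closed each with a stopper until its flange met the rim at 4 to 7 N.

**Problems on the way:**
- The first flask, in the rear right ring, leaned about 3° after release. I gripped it again and straightened it.
- One stopper had been knocked a few centimetres aside. I found it again with the cameras and used it.

**Last checks:**
- **Flasks:** the wrist camera showed every flask within about 1.5° of upright and all four bulb centres at the same height.
- **Stoppers:** all four flanges and grips were at the height expected when fully home.
- **Hood and bystanders:** the final pictures showed the hood standing open and the bystanders and look-alikes undisturbed. I did not measure the hood's angle.

**Where readings disagreed:**
- **Camera offsets:** bulb centres read 1 to 2 mm off my ring estimates, about the stated calibration error. Wrist and side views also differed by 1 to 4 mm.
- **Rear right flask:** the side camera, seeing few points there, gave it a 2° sideways lean. The wrist camera gave 1.3° the other way.

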